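# Tighten the display-case foot nut in its corner

### The arm

A 7-joint arm with a two-finger parallel gripper is mounted at the origin on the work surface. World frame = base frame: x ahead of the robot, y to its left, z up, the work surface at z = 0. Lengths are in m, angles in rad, forces in N, time in s.
With the tool pointing down it reaches from about 0.4 to 0.875 m from the base axis. Payload 19.3 kg.
Tool frame: the origin (TCP) lies at the very end of the fingers, on their centre line; the grasp point (between the pads) lies 19 mm behind it; z points along the fingers, y is the line along which they close (so a half turn about z gives the same grasp; the last joint's range is limited). The gripper opens to 85 mm and grips with 20 to 120 N. Pads are 22 mm wide; open, the fingers measure 114 mm over their backs; the gripper's body (76 mm by 85 mm) begins 54 mm behind the grasp point. The pads swing forward as they close: fully open they stand 13 mm farther back than shut.
Start: joints at [1.249, 0.521, -0.036, 1.599, 0.021, 1.021, -0.113], TCP at [0.156, -0.605, 0.231] pointing down, gripper open.
Joint ranges: [-2.91, 2.91], [-0.3, 2.13], [-1.5, 1.42], [0.17, 2.43], [-1.26, 4.41], [0.16, 1.93], [-2.52, 2.52]. Speed limits (rad/s): [1.89, 1.89, 2.39, 2.39, 3.01, 3.01, 3.01].

### API

Orientations are given as [roll, pitch, yaw] about the fixed x, y, z axes, in that order (R = Rz(yaw) Ry(pitch) Rx(roll)).
In Python, from workcell import bot gives the robot as it stands.
- The arm moves only by the shell command python3 -m crank 'ROWS' [FORCE]. ROWS is a JSON object of lists of equal length, an entry for each row: "travel": the shift along the world's x, y, z in cm, a list of three; "turn": the turn, a rotation vector about the world's x, y, z in degrees, a list of three; "gripper": the closure, from 0 (fully open) to 1 (shut). A call has exactly 5 rows; each row is the pose to reach, as a shift and turn from the pose commanded when the call began; what a row does not reach only later rows make up. A row lasts 1/10 s, in which the tool goes at most 50 mm and 8.59 degrees, less where a joint would pass 70% of its speed; a pose out of reach is approached as far as the arm can. A call with a gripper value outside its range is refused whole. The fingers move at their own pace and stop on an object; FORCE is the grip in N (left out, the last holds). Time passes only in rows, so rows that repeat a pose let the fingers close, or fill a call up. It gives the time, the measured TCP pose, the force, the opening and the grip force at its end, in the units of the state.
- bot.observe(): the state, without advancing time (a new reading comes with each control period).
- bot.grab_frame(name): name is "scene" or "top" or "wrist"; returns a dict with "pixels" (480x640x3 uint8, red, green, blue), "fx", "fy", "cx", "cy" (pixels), "extrinsics" (4x4, takes a point from world to camera coordinates). Camera axes: x right, y down, z forward; pixel columns grow to the right and rows downward; lengths in m; the calibration is good to about 2 mm. A picture is of the moment at which its call begins. There is no depth.
- bot.job_done(): hands the job in; it is judged then, once.
The state is a dict: "clock": time; "qpos": joint angles; "qd": joint speeds; "joint_efforts": joint torques, N m; "position": TCP position; "tool_rot": TCP orientation; "force": force on the tool from outside, world axes, zero at the start; "moment": the same for the moment, N m; "grip_width": finger opening in m; "finger_force": force on a finger pad.
Only numpy, scipy, OpenCV 4.12 (cv2) and the standard library are available. Lean on these libraries where they do the work, as an engineer would, in place of code of your own. Each camera call takes 0.05 s, during which the arm holds its last target. There are 200 camera calls.

### The job

The glass pane's foot on the bakery counter has come loose. Take the ring wrench from the wooden board and tighten the foot's big hex nut with it (clockwise from above) until the nut comes up solid, then snug it to about 1 N m and no more; the cheeks leave only a short swing, so lift the wrench off and reseat it between strokes. Do not force the wrench against the cheeks, do not turn the nut with the fingers, leave the goods on the counter where they are, and finish with the wrench laid flat back on the board.

Things in the scene. Friction and masses are not known exactly. Their poses are not given: they have to be found in the camera images.
- foot: Fixed steel foot of the glass pane, 150 x 170 mm, base plate 18 mm thick. Origin: on the counter, straight below the nut's axis; z up. Seen from the nut, -x is the open side, where the wrench handle points. On +x stands a 62 mm high back wall (inner face 56 mm from the axis) with a glass pane up to 122 mm high; side walls 62 mm high stand at y = +-78 mm.
- cheek (a point): Middle of the upper edge of the cheek plate on the foot's -y side (inner face), 62 mm high; its twin is mirrored at +y. Both are 10 mm thick, 42 to 96 mm from the nut's axis. With the ring on the nut, the wrench shank meets a cheek when the handle points 0.73 rad (42 degrees) to either side of the foot's -x: free swing 1.46 rad. The rubber grip stays outside the cheeks.
- nut_seat (a point): Centre of the top of the washer under the nut, on the nut's axis, 22 mm above the counter (fixed to the foot, same axes). The ring's underside rests here when fully down; a turning or side load left on the ring makes it bind on lifting. Nut: straight flats from 22 to 40 mm above the counter, then a 4 mm chamfer to 44 mm, and a 24 mm thick stud up to 54 mm.
- nut (a joint): Turn of the steel hex nut (36 mm across flats), rad, growing clockwise from above (tightening). At v a pair of flats is square to a line at yaw -v from the foot's x (repeats every pi/3). It turns with a drag of up to 0.35 N m while moving, stays where left, and stops solid when tight: 1.3 to 1.8 rad beyond the start, not marked, to be felt. No other resistance before.
- wrench: Loose ring wrench, about 0.35 kg, flat on the board. Origin: ring's centre, on the underside; z up, handle along -x. Ring 16 mm thick, 60 mm outside, hexagonal hole 38 mm across flats, two flats square to x: it fits when its yaw is the nut's modulo pi/3, to about 5 degrees; 6 degrees of play each way once on. Shank 16 wide, 12 high, 27 to 107 mm from the centre.
- wrench_grip (a point): Middle of the wrench's rubber grip, 145 mm from the ring's centre along -x and 11 mm above the underside; axes as the wrench's. The grip is 18 mm wide, 22 mm high, from 102 to 197 mm from the ring's centre; all undersides of the wrench are level.
- board: Fixed wooden board, 280 (x) x 170 (y) x 12 mm high. Origin: centre of its underside.
- milk_a: Small white milk bottle, 48 mm across, 110 mm high, standing; origin under its centre. Bystander.
- milk_b: A second white milk bottle, same as the first. Bystander.
- card: Black price-card holder, 50 x 80 mm foot, about 57 mm high; origin under its centre. Bystander.
- cup: White cup, 72 mm across, 75 mm high; origin under its centre. Bystander.
- cake: Slice of cake on a white plate 110 mm across, about 57 mm high; origin under its centre. Bystander.
- spatula: Spatula 200 mm long lying along its x axis; origin under its middle. Bystander.
Things that resemble listed ones, but are neither listed nor needed, are in the scene too. Leave any blue or green look-alike of the wrench alone.

How it is judged:
On the way, in this order (a step that is already met when the one before it is completed fails the run):
1. the ring of the wrench is fully down on the nut (horizontal distance between wrench and nut_seat below 0.005 m and z of wrench in the frame of nut_seat below 0.007 m), for 0.1 s.
2. the nut has been turned up solid and snugged with the wrench on it (contact forces of ring on nut adding up to more than 50 N, which is some 0.6 N m) (value of joint nut above 2.13 rad and contact force between wrench and foot above 50 N and horizontal distance between wrench and nut_seat below 0.008 m and z of wrench in the frame of nut_seat below 0.012 m), for 0.1 s.
At the end, for the whole second after the job is handed in: The nut is within 0.07 rad of its tight stop, and the wrench lies flat (within 0.06 rad) and still on the board, the ring's centre and the middle of the grip both over the board (value of joint nut above 2.13 rad and x of wrench in the frame of board between -0.14 and 0.14 m and y of wrench in the frame of board between -0.085 and 0.085 m and x of wrench_grip in the frame of board between -0.14 and 0.14 m and y of wrench_grip in the frame of board between -0.085 and 0.085 m and z of wrench in the frame of board between 0.008 and 0.017 m and angle between wrench's own z axis and vertical below 0.06 rad and linear speed of wrench below 0.02 m/s); the robot touches nothing.
It fails at once if the wrench is forced on the foot or its nut (contact forces adding up to more than 150 N, on the nut some 1.9 N m) (contact force between wrench and foot above 150 N).
It fails at once if the fingers push on the foot or its nut (more than 5 N) (contact force between the fingers and foot above 5 N).
It fails at once if a bystander is moved by more than 20 mm (distance of any of milk_a, milk_b, card, cup, cake, spatula from where it was at the start of the episode above 0.02 m).
It also fails if it takes over 72 s, if anything falls off the work surface, if the arm or the gripper's body presses on something with over 40 N, if the wrist force passes 120 N, or if a joint passes its speed limit or range.

## Working session

There is one attempt and no reset: what is moved stays moved. The work goes in short steps, Python scripts to look and compute and a shell command to move; the robot and the scene stay as the last step left them, time stands still between calls to the robot, and variables do not carry over. Pictures are saved under pics/ and viewed, at most 10 in all, crops included, and the job is handed in when it is done.

```bash
ls; mkdir -p pics; python3 - <<'E'
from workcell import bot
import cv2,numpy as np
o=bot.observe(); print(o)
for n in("top","scene"):
    f=bot.grab_frame(n); cv2.imwrite(f"pics/{n}0.png",f["pixels"][:,:,::-1]); print(n,f["fx"],f["cx"],f["cy"],np.round(f["extrinsics"],4).tolist())
E
```

```text
pics
{'clock': 0.0, 'qpos': array([ 1.24878104,  0.52204148, -0.03630274,  1.60000105,  0.02119315,
        1.02109786, -0.11281623]), 'qd': array([-1.25814362e-03,  7.69131676e-04,  4.50639842e-04, -6.60962040e-04,
        8.31511559e-05,  1.25688993e-03,  7.50494745e-04]), 'joint_efforts': array([ 4.15659806e-04, -9.27114558e+01,  1.98007978e+00, -3.69930482e+01,
        1.77536200e-02,  8.29408527e-03,  9.61600591e-06]), 'position': array([ 0.15559411, -0.60497319,  0.23071138]), 'tool_rot': array([-3.14043308e+00,  8.94754342e-05,  2.51764041e-01]), 'force': array([ 1.07932369,  1.26844847, -0.27483983]), 'moment': array([-0.04492208,  0.06214262, -0.03539149]), 'finger_force': 0.0, 'grip_width': 0.08568699373059852}
top 555.2199547198157 325.85952162793234 239.38021619585788 [[0.0171, -0.9998, 0.0096, -0.012], [-0.9959, -0.0179, -0.0883, 0.4649], [0.0885, -0.0081, -0.996, 1.3045], [0.0, 0.0, 0.0, 1.0]]
scene 439.6195915154112 322.60759263001466 236.32383892872855 [[-0.4919, 0.8706, 0.0107, 0.203], [0.5539, 0.3224, -0.7676, -0.2011], [-0.6717, -0.3717, -0.6408, 1.4037], [0.0, 0.0, 0.0, 1.0]]
```

View pics/top0.png

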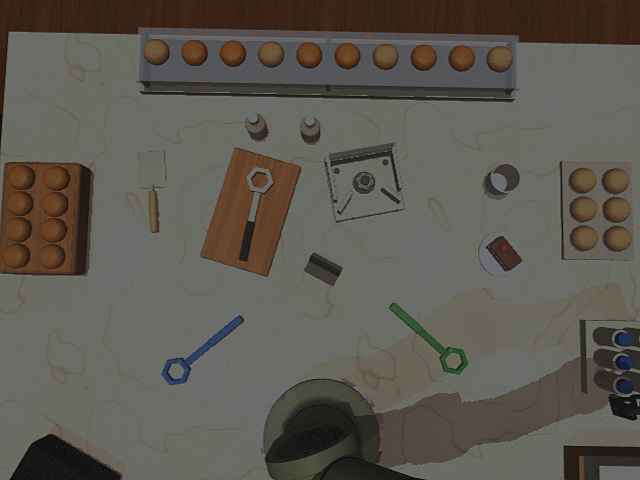

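View pics/scene0.png

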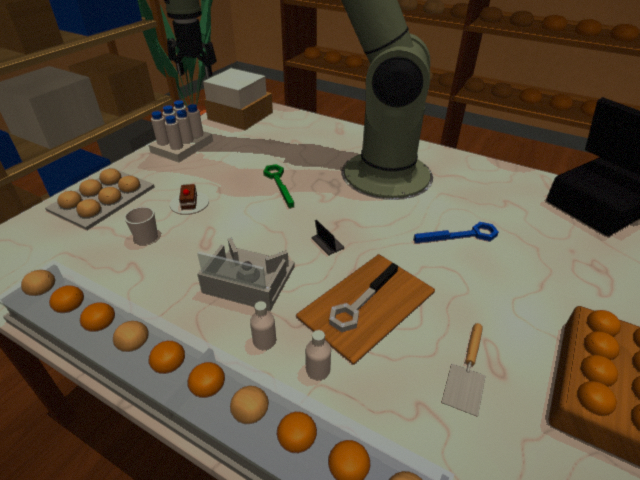

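Candidates for the wrench: steel ring with black grip on the board (top 260,181), blue look-alike (176,371) and green look-alike (454,360). The description picks the one on the board. The foot is at about (364,182), and its open side faces down the image, toward the robot.

```bash
cat > h.py <<'E'
import numpy as np,cv2
from workcell import bot
def ray(f,u,v,z):
    E=np.array(f["extrinsics"]);R,t=E[:3,:3],E[:3,3]
    c=-R.T@t; d=R.T@np.array([(u-f["cx"])/f["fx"],(v-f["cy"])/f["fy"],1])
    return c+d*(z-c[2])/d[2]
def proj(f,p):
    E=np.array(f["extrinsics"]);q=E[:3,:3]@np.array(p)+E[:3,3]
    return np.array([f["fx"]*q[0]/q[2]+f["cx"],f["fy"]*q[1]/q[2]+f["cy"]])
E
python3 - <<'E'
from h import *
f=bot.grab_frame("top");p=f["pixels"][:,:,::-1]
c=cv2.resize(p[135:285,195:410],None,fx=3.7,fy=3.7,interpolation=cv2.INTER_CUBIC)
c=cv2.convertScaleAbs(c,alpha=1.7); cv2.imwrite("pics/crop1.png",c); cv2.imwrite("pics/top_raw.png",p)
for n,u,v,z in(("ring",260,181,.028),("grip",248,241,.034),("nut",364,182,.044),("card",323,268,0),("milkb",310,130,.0),("milka",256,130,0)): print(n,ray(f,u,v,z).round(4))
E
```

```text
ring [0.6018 0.1562 0.028 ]
grip [0.4567 0.1799 0.034 ]
nut [ 0.6009 -0.0916  0.044 ]
card [0.3974 0.0017 0.    ]
milkb [0.737  0.0398 0.    ]
milka [0.7343 0.1728 0.    ]
```

View pics/crop1.png

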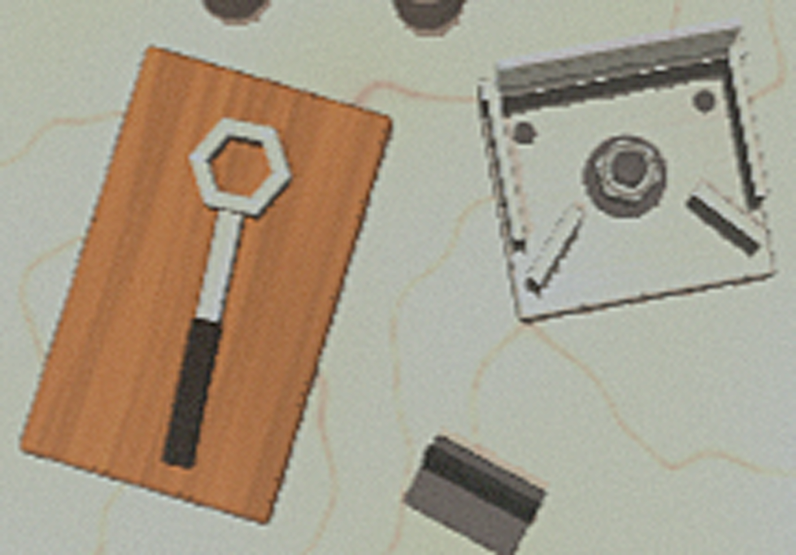

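The crop confirms the steel wrench: ring centre near crop (240,168), grip end (179,467), stud top (629,166), foot front corners (524,321) and (775,273). Next I compute poses from these.

```bash
python3 - <<'E'
from h import *
f=bot.grab_frame("top")
g=lambda x,y,z: ray(f,195+(x+.5)/3.7-.5,135+(y+.5)/3.7-.5,z)
ring=g(240,168,.028);ge=g(179,467,.034);gs=g(207,321,.034);d=ring-ge
print("ring",ring.round(4),"len",np.hypot(*d[:2]),"(.197)","yaw",np.arctan2(d[1],d[0]), "gs len",np.hypot(*(ring-gs)[:2]))
st=g(629,166,.054);a=g(524,321,.018);b=g(775,273,.018);e=a-b
print("stud",st.round(4),"front",np.hypot(*e[:2]),"corner",a.round(4),b.round(4),"yaw",np.arctan2(-e[0],e[1]))
c=[g(x,y,.012) for x,y in((152,46),(391,118),(268,522),(22,449))]
print("board",np.mean(c,0).round(4),[np.hypot(*(c[i]-c[(i+1)%4])[:2]).round(3) for i in range(4)],"yaw",np.arctan2(*(c[0]-c[3])[[1,0]]))
E
```

```text
ring [0.6041 0.1575 0.028 ] len 0.19713511617539675 (.197) yaw -0.16663425311033073 gs len 0.1022430928362749
stud [ 0.605  -0.0923  0.054 ] front 0.16638406808827325 corner [ 0.509 -0.028  0.018] [ 0.5434 -0.1908  0.018 ] yaw 0.20834591720608844
board [0.5316 0.1776 0.012 ] [np.float64(0.164), np.float64(0.276), np.float64(0.166), np.float64(0.277)] yaw -0.2757676602221137
```

```bash
python3 -m crank '{"travel":[[3,5,3],[7,10,6],[10,15,8],[14,20,10],[17,25,10]],"turn":[[0,0,0],[0,0,0],[0,0,0],[0,0,0],[0,0,0]],"gripper":[0,0,0,0,0]}' 40; python3 -m crank '{"travel":[[3,4,0],[6,8,0],[9,12,0],[12,16,0],[15,20,0]],"turn":[[0,0,0],[0,0,0],[0,0,0],[0,0,0],[0,0,0]],"gripper":[0,0,0,0,0]}'; python3 - <<'E'
from h import *
f=bot.grab_frame("wrist");cv2.imwrite("pics/w1.png",cv2.convertScaleAbs(f["pixels"][:,:,::-1],alpha=1.5))
print(f["fx"],f["cx"],f["cy"],np.round(f["extrinsics"],4).tolist());o=bot.observe();print(o["position"],o["tool_rot"],o["clock"])
print(proj(f,[.6,-.09,.054]))
E
```

```text
clock: 0.7
position: [0.2878, -0.4121, 0.3202]
tool_rot: [3.14, -0.001, 0.251]
force: [0.9, -0.5, -0.3]
grip_width: 0.0857
finger_force: 0.0
clock: 1.2
position: [0.4376, -0.2116, 0.3191]
tool_rot: [3.141, -0.0, 0.252]
force: [0.3, -1.3, 0.3]
grip_width: 0.0855
finger_force: 0.0
343.0734293254213 316.3950599332058 245.83303333907176 [[0.2493, -0.9684, 0.0004, -0.3143], [-0.9165, -0.2358, 0.323, 0.2812], [-0.3128, -0.0809, -0.9464, 0.5825], [0.0, 0.0, 0.0, 1.0]]
[ 0.44213518 -0.20452219  0.31919608] [-3.13973623e+00 -2.86747870e-03  2.59278742e-01] 1.25
[240.54581507  20.91488913]
```

```bash
python3 -m crank '{"travel":[[4,3,-2],[7,5,-4],[11,8,-6],[15,11,-8],[15,11,-8]],"turn":[[0,0,0],[0,0,0],[0,0,0],[0,0,0],[0,0,0]],"gripper":[0,0,0,0,0]}' | head -3; python3 - <<'E'
from h import *
f=bot.grab_frame("wrist");p=f["pixels"][:,:,::-1];cv2.imwrite("pics/w2raw.png",p)
import pickle;pickle.dump({k:f[k] for k in f if k!="pixels"},open("w2.pkl","wb"))
q=proj(f,[.605,-.0923,.044]);print(q)
u,v=int(q[0]),int(q[1]);u0,v0=max(u-100,0),max(v-75,0);print(u0,v0)
cv2.imwrite("pics/w2.png",cv2.convertScaleAbs(cv2.resize(p[v0:v0+150,u0:u0+200],None,fx=4,fy=4,interpolation=cv2.INTER_CUBIC),alpha=1.6))
E
```

```text
clock: 1.75
position: [0.5889, -0.0988, 0.2361]
tool_rot: [-3.138, 0.002, 0.257]
[314.62440599 199.37412827]
214 124
```

View pics/w2.png

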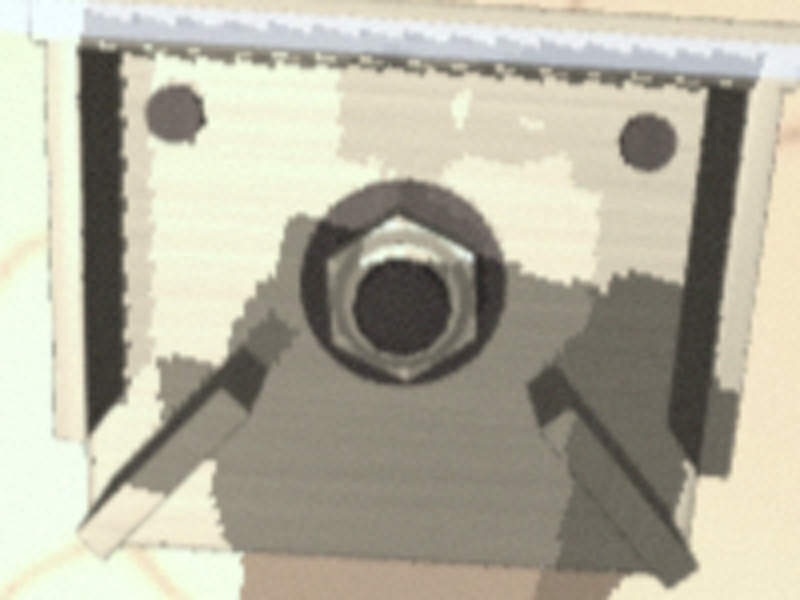

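Nut hexagon corners (crop, 4x): (400,214), (475,252), (477,342), (405,381), (330,342), (328,258). The stud top is at (402,307), the washer at (404,283), and the bolts at (176,113) and (648,142). The back wall is up and the cheeks are lower left and right.

```bash
python3 - <<'E'
from h import *
import pickle;f=pickle.load(open("w2.pkl","rb"))
g=lambda x,y,z: ray(f,214+(x+.5)/4-.5,124+(y+.5)/4-.5,z)
P=np.array([g(x,y,.040) for x,y in((400,214),(475,252),(477,342),(405,381),(330,342),(328,258))])
c=P.mean(0);r=P-c;print("nut",c.round(4),np.hypot(r[:,0],r[:,1]).round(4))
a=np.arctan2(r[:,1],r[:,0]);ang=np.angle(np.mean(np.exp(6j*a)))/6;print("corner ang",ang,"flat ang mod60deg",np.degrees(ang)+30, np.degrees(a).round(1))
print("stud",g(402,307,.054).round(4),"washer",g(404,283,.022).round(4))
e=g(176,113,.02)-g(648,142,.02);print("foot yaw bolts",np.degrees(np.arctan2(-e[0],e[1])))
for x,y in((80,525),(250,412),(695,568),(568,408)):print(g(x,y,.062).round(4))
print(bot.observe()["position"],bot.observe()["tool_rot"])
E
```

```text
nut [ 0.6051 -0.0919  0.04  ] [0.0209 0.0213 0.0216 0.0209 0.0212 0.0209]
corner ang 0.2803705914490059 flat ang mod60deg 46.06405158961472 [  16.3  -42.1 -105.5 -163.6  135.6   75.7]
stud [ 0.6059 -0.0917  0.054 ] washer [ 0.6058 -0.0919  0.022 ]
foot yaw bolts 11.339087175814702
[ 0.535  -0.0286  0.062 ]
[ 0.5737 -0.0627  0.062 ]
[ 0.5627 -0.178   0.062 ]
[ 0.594  -0.1357  0.062 ]
[ 0.58817279 -0.10011474  0.23665101] [-3.13903242e+00  1.80199211e-03  2.55800430e-01]
```

```bash
python3 -m crank '{"travel":[[-2,4,0],[-4,8,0],[-6,13,0],[-9,18,0],[-10,22,0]],"turn":[[0,0,-5],[0,0,-10],[0,0,-15],[0,0,-20],[0,0,-24]],"gripper":[0,0,0,0,0]}' 100 >/dev/null; python3 -m crank '{"travel":[[-1,2,-2],[-2,4,-6],[-2.7,6.2,-9],[-2.7,6.2,-12],[-2.7,6.2,-12]],"turn":[[0,0,0],[0,0,0],[0,0,0],[0,0,0],[0,0,0]],"gripper":[0,0,0,0,0]}';  python3 - <<'E'
from h import *
f=bot.grab_frame("wrist");cv2.imwrite("pics/w3.png",cv2.convertScaleAbs(f["pixels"][:,:,::-1],alpha=1.5))
f=bot.grab_frame("wrist");print(proj(f,[.461,.1816,.034]),proj(f,[.604,.1575,.028]));o=bot.observe();print(o["position"],o["tool_rot"])
E
```

```text
clock: 2.8
position: [0.459, 0.1745, 0.1168]
tool_rot: [3.139, 0.004, -0.167]
force: [0.4, -0.7, 1.7]
grip_width: 0.0857
finger_force: 0.0
[305.79556894 254.25833431] [303.50005472  16.67752599]
[0.46103917 0.17487872 0.11982205] [ 3.14105880e+00 -1.02448554e-04 -1.68165804e-01]
```

View pics/w3.png

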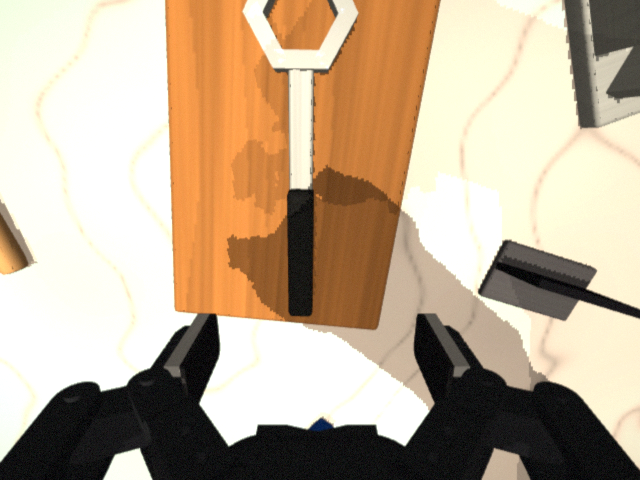

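The grip centre is at (301,253), upright in the picture, so the tool yaw is aligned with the wrench. Descend and check the height.

```bash
python3 -m crank '{"travel":[[0,0.5,-3],[0,0.9,-6],[0,0.9,-9],[0,0.9,-10],[0,0.9,-10]],"turn":[[0,0,0],[0,0,0],[0,0,0],[0,0,0],[0,0,0]],"gripper":[0,0,0,0,0]}' ; python3 -c "
from h import *
for i in range(3): bot.grab_frame('wrist');o=bot.observe();print(o['position'],o['tool_rot'],o['force'])"
```

```text
clock: 3.4
position: [0.4611, 0.1843, 0.0194]
tool_rot: [3.141, 0.0, -0.168]
force: [0.6, 0.6, -0.6]
grip_width: 0.0857
finger_force: 0.0
[0.46151151 0.1846043  0.0202187 ] [-3.14122006e+00 -8.62703901e-04 -1.67961328e-01] [-0.38665718  0.361936   -0.00836153]
[0.46171883 0.18478336 0.02057785] [-3.14063408e+00 -1.48587505e-03 -1.67869639e-01] [ 0.43748811 -0.18549961  0.75469131]
[0.4617955  0.1848844  0.02066178] [-3.14032358e+00 -1.83091401e-03 -1.67846719e-01] [ 0.1871649  -0.2818445   0.92322924]
```

Lower 4.5 mm, close, then lift.

```bash
python3 -m crank '{"travel":[[0,0,-0.45],[0,0,-0.45],[0,0,-0.45],[0,0,-0.45],[0,0,-0.45]],"turn":[[0,0,0],[0,0,0],[0,0,0],[0,0,0],[0,0,0]],"gripper":[0,0,1,1,1]}' 100; python3 -m crank '{"travel":[[0,0,0],[0,0,0],[0,0,0],[0,0,0],[0,0,0]],"turn":[[0,0,0],[0,0,0],[0,0,0],[0,0,0],[0,0,0]],"gripper":[1,1,1,1,1]}'
```

```text
clock: 4.05
position: [0.4608, 0.1849, 0.0146]
tool_rot: [-3.141, -0.0, -0.167]
force: [0.0, 0.0, 0.1]
grip_width: 0.0439
finger_force: 0.0
clock: 4.55
position: [0.4608, 0.1848, 0.0148]
tool_rot: [-3.142, -0.0, -0.167]
force: [-2.6, -1.1, 11.0]
grip_width: 0.0158
finger_force: 98.9
```

```bash
python3 -m crank '{"travel":[[0,0,2],[0,0,4],[0,0,7],[0,-2,9],[0,-4,9]],"turn":[[0,0,0],[0,0,0],[0,0,0],[0,0,0],[0,0,5]],"gripper":[1,1,1,1,1]}'; python3 -m crank '{"travel":[[0,-4,0],[0,-8,0],[1,-12,0],[1,-16,0],[2,-20,0]],"turn":[[0,0,6],[0,0,12],[0,0,18],[0,0,24],[0,0,30]],"gripper":[1,1,1,1,1]}' >/dev/null;  python3 -m crank '{"travel":[[1,-4,0],[1.5,-8,0],[2,-12,0],[2.4,-14.2,0],[2.4,-14.2,0]],"turn":[[0,0,6],[0,0,12],[0,0,18],[0,0,20.7],[0,0,20.7]],"gripper":[1,1,1,1,1]}'; python3 - <<'E'
from h import *
f=bot.grab_frame("wrist");f=bot.grab_frame("wrist");cv2.imwrite("pics/w4.png",cv2.convertScaleAbs(f["pixels"][:,:,::-1],alpha=1.3))
import pickle;pickle.dump({k:f[k] for k in f if k!="pixels"},open("w4.pkl","wb"))
print(proj(f,[.6055,-.0919,.115]),proj(f,[.6055,-.0919,.054]));o=bot.observe();print(o["position"],o["tool_rot"],o["force"])
E
```

```text
clock: 5.05
position: [0.4615, 0.145, 0.1066]
tool_rot: [-3.14, -0.003, -0.079]
force: [0.1, -1.2, -4.6]
grip_width: 0.016
finger_force: 98.2
clock: 6.05
position: [0.5041, -0.201, 0.1038]
tool_rot: [-3.141, 0.001, 0.802]
force: [-0.9, 1.2, -3.6]
grip_width: 0.0162
finger_force: 98.3
[311.52795424 -98.39846814] [313.41212542 -16.65005277]
[ 0.50424366 -0.19723951  0.10403683] [-3.14053347e+00  1.89869307e-04  8.03480027e-01] [ 0.15115649  0.03456827 -3.69649164]
```

View pics/w4.png

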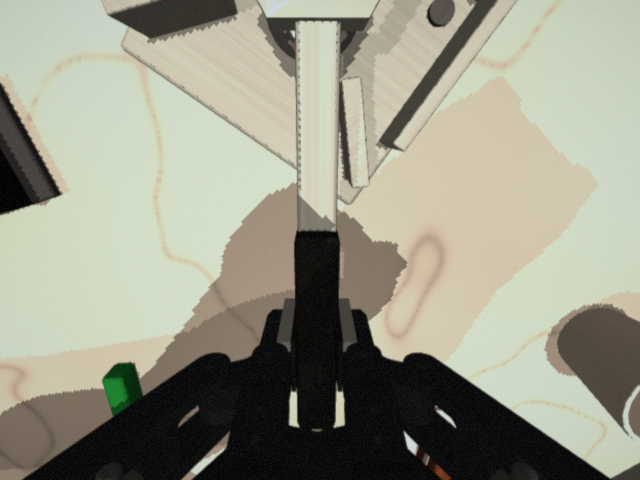

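Shank centreline is at u≈318, grip front edge at v≈232, and the ring's near edge is at v≈18, mostly out of view. Work out the in-hand offset, and look from the top camera.

```bash
python3 - <<'E'
from h import *
import pickle;f=pickle.load(open("w4.pkl","rb"));z=.101
n=np.array([.6055,-.0919])
a=ray(f,318,232,z+.022)[:2];b=ray(f,318,18,z+.016)[:2];T=np.array([.5042,-.1972])
d=(b-a)/np.linalg.norm(b-a);print("grip front",a,"ring edge",b,"yaw",np.degrees(np.arctan2(d[1],d[0])),np.linalg.norm(b-a),"(.072)")
print("ring est",a+.102*d,b+.03*d, "tool-ring",np.linalg.norm(a+.102*d-T),np.linalg.norm(b+.03*d-T))
t=bot.grab_frame("top");p=t["pixels"][:,:,::-1];q=proj(t,[*n,.11]);print(q,proj(t,[*n,.117]));u,v=int(q[0])-60,int(q[1])-45
print(u,v);cv2.imwrite("pics/t5.png",cv2.convertScaleAbs(cv2.resize(p[v:v+90,u:u+120],None,fx=6,fy=6,interpolation=cv2.INTER_CUBIC),alpha=1.7))
o=bot.observe();print(o["position"],o["tool_rot"],np.degrees(o["tool_rot"][2]))
E
```

```text
grip front [ 0.53715648 -0.16556963] ring edge [ 0.58575055 -0.11517032] yaw 46.044726937908194 0.0700105332957751 (.072)
ring est [ 0.60795433 -0.09214168] [ 0.60657345 -0.09357387] tool-ring 0.14765571954712567 0.1456663977794021
[366.45119885 174.3959202 ] [366.70911608 173.75488719]
306 129
[ 0.50441185 -0.19646635  0.10418206] [-3.14065132e+00  7.02984388e-05  8.04786626e-01] 46.11087709386434
```

View pics/t5.png

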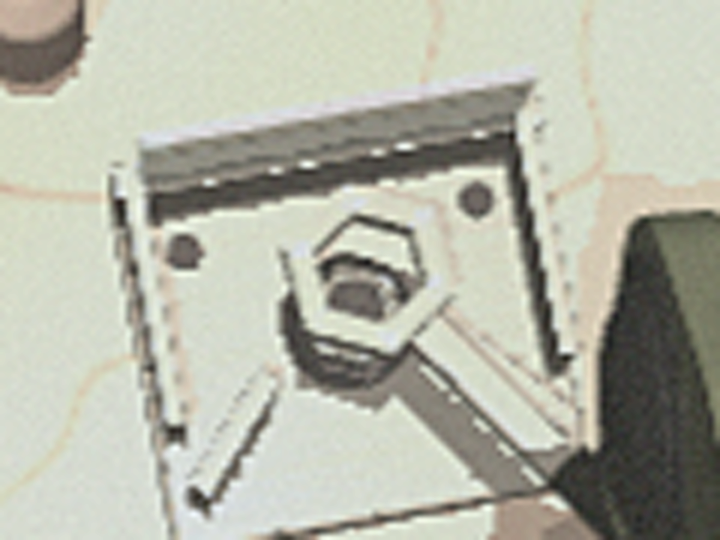

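The ring (centre crop ≈ (370,272)) sits over the stud within about 1.5 mm and the shank clears the right cheek. Lower it.

```bash
python3 -m crank '{"travel":[[0,0.05,-2],[0,0.1,-4],[0,0.1,-5],[0,0.1,-5.4],[0,0.1,-5.4]],"turn":[[0,0,0],[0,0,0],[0,0,0],[0,0,0],[0,0,0]],"gripper":[1,1,1,1,1]}'; python3 -m crank '{"travel":[[0,0,-0.2],[0,0,-0.4],[0,0,-0.6],[0,0,-0.8],[0,0,-1]],"turn":[[0,0,0],[0,0,0],[0,0,0],[0,0,0],[0,0,0]],"gripper":[1,1,1,1,1]}'; python3 -c "
from h import *
o=bot.observe();print(o['position'],o['tool_rot'],o['force'],o['moment'])"
```

```text
clock: 6.7
position: [0.5048, -0.1956, 0.0504]
tool_rot: [-3.141, 0.0, 0.806]
force: [0.4, -0.0, -3.5]
grip_width: 0.0154
finger_force: 98.2
clock: 7.2
position: [0.5049, -0.1964, 0.0406]
tool_rot: [3.141, -0.0, 0.805]
force: [-2.3, -2.6, 3.8]
grip_width: 0.0157
finger_force: 99.5
[ 0.50489861 -0.19644343  0.04057021] [ 3.14111950e+00 -9.71017104e-05  8.04656461e-01] [-2.33700929 -2.59183026  3.83460627] [0.12842277 0.05841866 0.06545202]
```

```bash
python3 -m crank '{"travel":[[-0.07,-0.07,0],[-0.07,-0.07,-0.1],[-0.07,-0.07,-0.2],[-0.07,-0.07,-0.3],[-0.07,-0.07,-0.4]],"turn":[[0,0,0],[0,0,0],[0,0,0],[0,0,0],[0,0,0]],"gripper":[1,1,1,1,1]}'; python3 -c "
from h import *
o=bot.observe();print(o['position'],o['tool_rot'],o['force'],o['moment'])"
```

```text
clock: 7.7
position: [0.5043, -0.197, 0.0366]
tool_rot: [3.141, -0.0, 0.805]
force: [-0.9, -1.6, 7.0]
grip_width: 0.0159
finger_force: 99.7
[ 0.5042761  -0.19695262  0.03656999] [ 3.14119297e+00 -2.43291803e-04  8.04981557e-01] [-0.93769186 -1.62871286  7.04335797] [ 0.68632414 -0.37932629  0.08883765]
```

```bash
python3 -m crank '{"travel":[[-0.02,-0.02,-0.1],[-0.02,-0.02,-0.2],[-0.02,-0.02,-0.3],[-0.02,-0.02,-0.4],[-0.02,-0.02,-0.4]],"turn":[[0,0,0],[0,0,0],[0,0,0],[0,0,0],[0,0,0]],"gripper":[1,1,1,1,1]}'; python3 -c "
from h import *
o=bot.observe();print(o['position'],o['tool_rot'],o['force'],o['moment'])
t=bot.grab_frame('top');p=t['pixels'][:,:,::-1]
u,v=312,135;cv2.imwrite('pics/t6.png',cv2.convertScaleAbs(cv2.resize(p[v:v+90,u:u+120],None,fx=6,fy=6,interpolation=cv2.INTER_CUBIC),alpha=1.7))"
```

```text
clock: 8.2
position: [0.5036, -0.1972, 0.0323]
tool_rot: [-3.141, 0.0, 0.805]
force: [-4.6, -1.9, 4.5]
grip_width: 0.0159
finger_force: 99.4
[ 0.50357591 -0.19724816  0.03227802] [-3.14124356e+00  4.76991279e-04  8.04889664e-01] [-4.58258808 -1.89032769  4.49406062] [0.10103599 0.14450982 0.09271463]
```

View pics/t6.png

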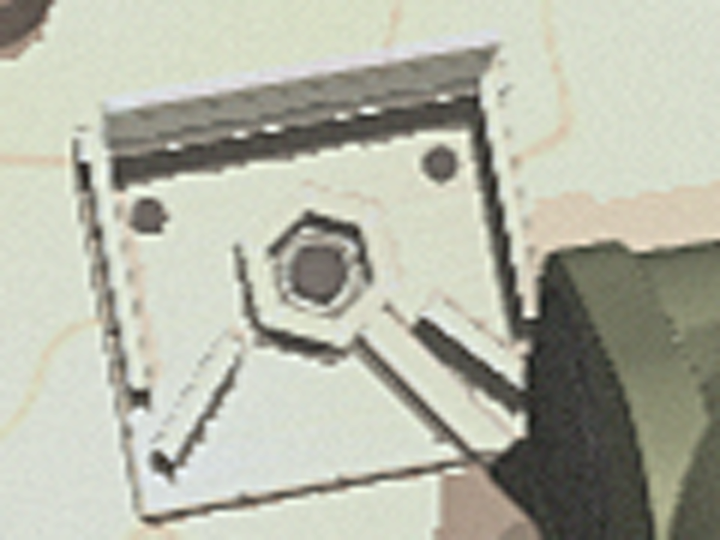

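The ring is around the nut (crop centre ≈ (318,272)), partway down. Continue with a small relief of the side load.

```bash
python3 -m crank '{"travel":[[-0.05,-0.03,0],[-0.05,-0.03,-0.2],[-0.05,-0.03,-0.4],[-0.05,-0.03,-0.6],[-0.05,-0.03,-0.6]],"turn":[[0,0,0],[0,0,0],[0,0,0],[0,0,0],[0,0,0]],"gripper":[1,1,1,1,1]}'; python3 -c "
from h import *
o=bot.observe();print(o['position'],o['tool_rot'],o['force'],o['moment'])"
```

```text
clock: 8.75
position: [0.5031, -0.1976, 0.0262]
tool_rot: [-3.141, 0.0, 0.805]
force: [-4.0, -3.8, 5.6]
grip_width: 0.0158
finger_force: 99.5
[ 0.50309756 -0.19759163  0.02617834] [-3.14125392e+00  4.53017225e-04  8.04799001e-01] [-4.04014782 -3.77932599  5.5641967 ] [-0.05215673  0.27209496  0.03424297]
```

```bash
cat >> h.py <<'E'
def arc(t0,ts,L=14.65):
    P=lambda t:-L*np.array([np.cos(np.radians(t)),np.sin(np.radians(t))])
    for t in ts: print(t,np.round(P(t)-P(t0),2),"turn",round(t-t0,2))
E
python3 -c "
from h import *
arc(46,[42,38,33,28,22]);arc(22,[16,10,4,-2,-8]);arc(-8,[-13,-18,-22,-25,-25])"
```

```text
42 [-0.71  0.74] turn -4
38 [-1.37  1.52] turn -8
33 [-2.11  2.56] turn -13
28 [-2.76  3.66] turn -18
22 [-3.41  5.05] turn -24
16 [-0.5   1.45] turn -6
10 [-0.84  2.94] turn -12
4 [-1.03  4.47] turn -18
-2 [-1.06  6.  ] turn -24
-8 [-0.92  7.53] turn -30
-13 [0.23 1.26] turn -5
-18 [0.57 2.49] turn -10
-22 [0.92 3.45] turn -14
-25 [1.23 4.15] turn -17
-25 [1.23 4.15] turn -17
```

```bash
python3 -m crank '{"travel":[[-0.71,0.74,0],[-1.37,1.52,0],[-2.11,2.56,0],[-2.76,3.66,0],[-3.41,5.05,0]],"turn":[[0,0,-4],[0,0,-8],[0,0,-13],[0,0,-18],[0,0,-24]],"gripper":[1,1,1,1,1]}'; python3 -c "
from h import *
o=bot.observe();print(o['position'],o['tool_rot'],o['force'],o['moment'])"
```

```text
clock: 9.25
position: [0.4684, -0.1474, 0.0264]
tool_rot: [3.141, 0.001, 0.381]
force: [-3.7, -4.5, 4.3]
grip_width: 0.0158
finger_force: 99.4
[ 0.46844096 -0.14738021  0.02639726] [3.14133052e+00 9.52048678e-04 3.80888890e-01] [-3.72772683 -4.52699715  4.34766583] [-0.46127667  0.08484629 -0.15022438]
```

```bash
python3 -m crank '{"travel":[[-0.5,1.45,0],[-0.84,2.94,0],[-1.03,4.47,0],[-1.06,6,0],[-0.92,7.53,0]],"turn":[[0,0,-6],[0,0,-12],[0,0,-18],[0,0,-24],[0,0,-30]],"gripper":[1,1,1,1,1]}'; python3 -c "
from h import *
o=bot.observe();print(o['position'],o['tool_rot'],o['force'],o['moment'])"
```

```text
clock: 9.75
position: [0.459, -0.0712, 0.0263]
tool_rot: [3.141, 0.002, -0.143]
force: [-5.3, -2.2, 4.5]
grip_width: 0.0158
finger_force: 99.5
[ 0.45898065 -0.07123197  0.02631663] [ 3.14108653e+00  1.65149937e-03 -1.42508547e-01] [-5.31704889 -2.2192689   4.48421556] [-0.5527684   0.43859988 -0.37577102]
```

```bash
python3 -m crank '{"travel":[[0.23,1.26,0],[0.57,2.49,0],[0.92,3.45,0],[1.23,4.15,0],[1.23,4.15,0]],"turn":[[0,0,-5],[0,0,-10],[0,0,-14],[0,0,-17],[0,0,-17]],"gripper":[1,1,1,1,1]}'; python3 -c "
from h import *
o=bot.observe();print(o['position'],np.degrees(o['tool_rot']),o['force'],o['moment'])
arc(-25,[-22,-19,-19])
arc(-19,[-13,-7,-1,5,11]);arc(11,[17,23,29,35,41])"
```

```text
clock: 10.25
position: [0.4717, -0.029, 0.0262]
tool_rot: [3.141, 0.002, -0.435]
force: [-7.1, -0.9, 5.2]
grip_width: 0.0161
finger_force: 99.6
[ 0.47169333 -0.02898656  0.02622665] [ 1.79967859e+02  9.13722980e-02 -2.49432482e+01] [-7.0773413  -0.88034811  5.17863374] [-0.47245502  0.65578688 -0.4934115 ]
-22 [-0.31 -0.7 ] turn 3
-19 [-0.57 -1.42] turn 6
-19 [-0.57 -1.42] turn 6
-13 [-0.42 -1.47] turn 6
-7 [-0.69 -2.98] turn 12
-1 [-0.8  -4.51] turn 18
5 [-0.74 -6.05] turn 24
11 [-0.53 -7.56] turn 30
17 [ 0.37 -1.49] turn 6
23 [ 0.9  -2.93] turn 12
29 [ 1.57 -4.31] turn 18
35 [ 2.38 -5.61] turn 24
41 [ 3.32 -6.82] turn 30
```

```bash
python3 -m crank '{"travel":[[-0.35,-0.7,0],[-0.65,-1.4,0],[-0.65,-1.4,0],[-0.65,-1.4,0.2],[-0.65,-1.4,0.5]],"turn":[[0,0,3],[0,0,6],[0,0,6],[0,0,6],[0,0,6]],"gripper":[1,1,1,1,1]}'; python3 -c "
from h import *
o=bot.observe();print(o['position'],np.degrees(o['tool_rot']),o['force'],o['moment'])
t=bot.grab_frame('top');p=t['pixels'][:,:,::-1]
u,v=312,135;cv2.imwrite('pics/t7.png',cv2.convertScaleAbs(cv2.resize(p[v:v+90,u:u+120],None,fx=6,fy=6,interpolation=cv2.INTER_CUBIC),alpha=1.7))"
```

```text
clock: 10.75
position: [0.4657, -0.0436, 0.0313]
tool_rot: [-3.141, 0.001, -0.33]
force: [0.7, -0.1, -4.4]
grip_width: 0.0156
finger_force: 98.1
[ 0.46567861 -0.04358598  0.03129105] [-1.79993987e+02  4.82489859e-02 -1.89243710e+01] [ 0.69368578 -0.06137723 -4.3983808 ] [ 0.1376728   0.20398273 -0.02601148]
```

View pics/t7.png

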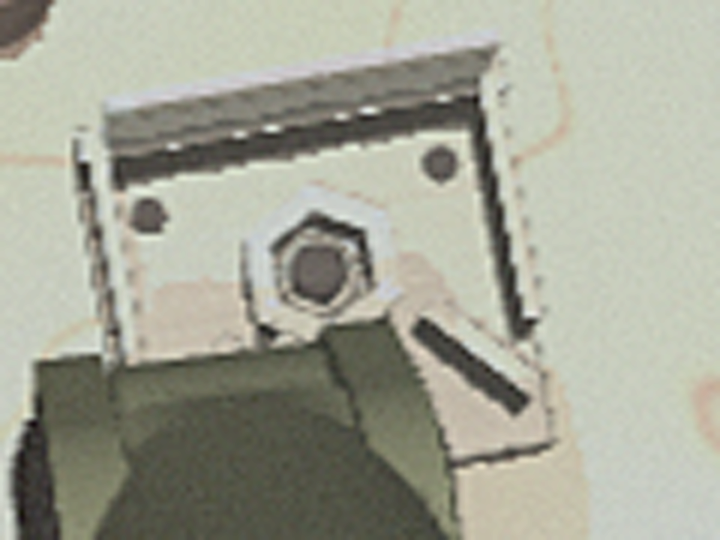

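Ring still around the nut (318,270), free of side load. Lift, swing back 60°, reseat.

```bash
python3 -m crank '{"travel":[[0,0,1],[0,0,2],[0,0,3],[0,0,3.2],[0,0,3.2]],"turn":[[0,0,0],[0,0,0],[0,0,0],[0,0,0],[0,0,0]],"gripper":[1,1,1,1,1]}' >/dev/null; python3 -m crank '{"travel":[[-0.42,-1.47,0],[-0.69,-2.98,0],[-0.8,-4.51,0],[-0.74,-6.05,0],[-0.53,-7.56,0]],"turn":[[0,0,6],[0,0,12],[0,0,18],[0,0,24],[0,0,30]],"gripper":[1,1,1,1,1]}'>/dev/null; python3 -m crank '{"travel":[[0.37,-1.49,0],[0.9,-2.93,0],[1.57,-4.31,0],[2.38,-5.61,0],[3.32,-6.82,0]],"turn":[[0,0,6],[0,0,12],[0,0,18],[0,0,24],[0,0,30]],"gripper":[1,1,1,1,1]}';  python3 -m crank '{"travel":[[0,0,-0.3],[0,0,-0.7],[0,0,-1.1],[0,0,-1.5],[0,0,-1.9]],"turn":[[0,0,0],[0,0,0],[0,0,0],[0,0,0],[0,0,0]],"gripper":[1,1,1,1,1]}';python3 -c "
from h import *
o=bot.observe();print(o['position'],np.degrees(o['tool_rot']),o['force'],o['moment'])"
```

```text
clock: 12.3
position: [0.4936, -0.1887, 0.063]
tool_rot: [-3.141, 0.0, 0.721]
force: [-0.9, 0.7, -4.6]
grip_width: 0.016
finger_force: 98.3
clock: 12.8
position: [0.4937, -0.1874, 0.0441]
tool_rot: [-3.141, 0.0, 0.718]
force: [-0.5, -0.1, -3.4]
grip_width: 0.0155
finger_force: 98.2
[ 0.49365337 -0.18741316  0.04406607] [-1.79988455e+02  9.02341538e-03  4.11355231e+01] [-0.49456264 -0.09904875 -3.37529287] [-0.17995518  0.19144739 -0.05744964]
```

```bash
python3 -m crank '{"travel":[[0,0,-0.2],[0,0,-0.4],[0,0,-0.6],[0,0,-0.8],[0,0,-0.9]],"turn":[[0,0,0],[0,0,0],[0,0,0],[0,0,0],[0,0,0]],"gripper":[1,1,1,1,1]}';python3 -c "
from h import *
o=bot.observe();print(o['position'],np.degrees(o['tool_rot']),o['force'],o['moment'])"
```

```text
clock: 13.3
position: [0.4937, -0.1879, 0.0353]
tool_rot: [-3.142, 0.0, 0.718]
force: [-0.2, -0.4, -3.8]
grip_width: 0.0158
finger_force: 98.2
[ 0.49372781 -0.18790283  0.03530888] [-1.79995260e+02  1.35917499e-03  4.11187265e+01] [-0.20587734 -0.35342222 -3.79247   ] [-0.1817459   0.21181107 -0.02319993]
```

```bash
python3 -m crank '{"travel":[[0,0,-0.2],[0,0,-0.4],[0,0,-0.6],[0,0,-0.8],[0,0,-0.85]],"turn":[[0,0,0],[0,0,0],[0,0,0],[0,0,0],[0,0,0]],"gripper":[1,1,1,1,1]}';python3 -c "
from h import *
o=bot.observe();print(o['position'],np.degrees(o['tool_rot']),o['force'],o['moment'])
arc(41,[37,33,29,25,21]);arc(21,[18,15,12,10,8]);arc(8,[7.5,7,6.5,6,5.5]);arc(5.5,[5,4.5,4,3.5,3])"
```

```text
clock: 13.8
position: [0.4939, -0.188, 0.027]
tool_rot: [3.141, -0.0, 0.718]
force: [-2.1, -1.1, 3.7]
grip_width: 0.0158
finger_force: 99.3
[ 0.49392589 -0.18796712  0.02696699] [ 1.79981863e+02 -1.08991593e-02  4.11205204e+01] [-2.13196098 -1.12877762  3.66382319] [ 0.1978694  -0.0157625   0.06626239]
37 [-0.64  0.79] turn -4
33 [-1.23  1.63] turn -8
29 [-1.76  2.51] turn -12
25 [-2.22  3.42] turn -16
21 [-2.62  4.36] turn -20
18 [-0.26  0.72] turn -3
15 [-0.47  1.46] turn -6
12 [-0.65  2.2 ] turn -9
10 [-0.75  2.71] turn -11
8 [-0.83  3.21] turn -13
7.5 [-0.02  0.13] turn -0.5
7 [-0.03  0.25] turn -1
6.5 [-0.05  0.38] turn -1.5
6 [-0.06  0.51] turn -2
5.5 [-0.08  0.63] turn -2.5
5 [-0.01  0.13] turn -0.5
4.5 [-0.02  0.25] turn -1.0
4 [-0.03  0.38] turn -1.5
3.5 [-0.04  0.51] turn -2.0
3 [-0.05  0.64] turn -2.5
```

Seated (touching down). Stroke.

```bash
cat >> h.py <<'E'
def st():
    o=bot.observe();F,M=o['force'],o['moment'];y=o['tool_rot'][2];r=-.1465*np.array([np.cos(y),np.sin(y)])
    print(o['position'].round(4),"yaw",np.degrees(y).round(2),"F",F.round(1),"M",M.round(2),"tan",(-F[0]*np.sin(y)+F[1]*np.cos(y)).round(2),"Tz at nut",(M[2]+r[0]*F[1]-r[1]*F[0]).round(2))
E
python3 -m crank '{"travel":[[-0.64,0.79,0],[-1.23,1.63,0],[-1.76,2.51,0],[-2.22,3.42,0],[-2.62,4.36,0]],"turn":[[0,0,-4],[0,0,-8],[0,0,-12],[0,0,-16],[0,0,-20]],"gripper":[1,1,1,1,1]}' >/dev/null; python3 -c "
from h import *
st()"
```

```text
[ 0.4673 -0.1446  0.0272] yaw 20.88 F [-2.5 -4.   2.6] M [-0.47 -0.02 -0.28] tan -2.84 Tz at nut 0.14
```

```bash
python3 -m crank '{"travel":[[-0.26,0.72,0],[-0.47,1.46,0],[-0.65,2.2,0],[-0.75,2.71,0],[-0.83,3.21,0]],"turn":[[0,0,-3],[0,0,-6],[0,0,-9],[0,0,-11],[0,0,-13]],"gripper":[1,1,1,1,1]}' >/dev/null; python3 -c "
from h import *
st()"
```

```text
[ 0.459  -0.1124  0.0271] yaw 7.99 F [-3.8 -2.1  3. ] M [-0.62  0.14 -0.33] tan -1.6 Tz at nut -0.1
```

```bash
python3 -m crank '{"travel":[[-0.02,0.13,0],[-0.03,0.25,0],[-0.05,0.38,0],[-0.06,0.51,0],[-0.08,0.63,0]],"turn":[[0,0,-0.5],[0,0,-1],[0,0,-1.5],[0,0,-2],[0,0,-2.5]],"gripper":[1,1,1,1,1]}' >/dev/null; python3 -c "
from h import *
st()"
```

```text
[ 0.4583 -0.1064  0.0271] yaw 5.59 F [-4.3 -3.1  2.7] M [-0.56  0.23 -0.27] tan -2.68 Tz at nut 0.12
```

```bash
python3 -m crank '{"travel":[[-0.01,0.13,0],[-0.02,0.25,0],[-0.03,0.38,0],[-0.04,0.51,0],[-0.05,0.64,0]],"turn":[[0,0,-0.5],[0,0,-1],[0,0,-1.5],[0,0,-2],[0,0,-2.5]],"gripper":[1,1,1,1,1]}' >/dev/null; python3 -c "
from h import *
st();arc(3,[2.5,2,1.5,1,0.5]);arc(0,[-.5,-1,-1.5,-2])"
```

```text
[ 0.4578 -0.1     0.027 ] yaw 3.09 F [-4.1 -3.7  2.4] M [-0.65  0.28 -0.3 ] tan -3.51 Tz at nut 0.21
2.5 [-0.01  0.13] turn -0.5
2 [-0.01  0.26] turn -1
1.5 [-0.02  0.38] turn -1.5
1 [-0.02  0.51] turn -2
0.5 [-0.02  0.64] turn -2.5
-0.5 [0.   0.13] turn -0.5
-1 [0.   0.26] turn -1
-1.5 [0.01 0.38] turn -1.5
-2 [0.01 0.51] turn -2
```

```bash
python3 -m crank '{"travel":[[-0.01,0.06,0],[-0.01,0.13,0],[-0.01,0.19,0],[-0.01,0.26,0],[-0.01,0.32,0]],"turn":[[0,0,-0.25],[0,0,-0.5],[0,0,-0.75],[0,0,-1],[0,0,-1.25]],"gripper":[1,1,1,1,1]}' >/dev/null; python3 -c "
from h import *
st()"
```

```text
[ 0.4576 -0.0967  0.027 ] yaw 1.85 F [-4.5 -2.7  3.3] M [-0.63  0.36 -0.37] tan -2.56 Tz at nut 0.01
```

```bash
python3 -m crank '{"travel":[[0,0.06,0],[0,0.13,0],[0,0.19,0],[0,0.26,0],[0,0.32,0]],"turn":[[0,0,-0.25],[0,0,-0.5],[0,0,-0.75],[0,0,-1],[0,0,-1.25]],"gripper":[1,1,1,1,1]}' >/dev/null; python3 -c "
from h import *
st()"
```

```text
[ 0.4575 -0.0935  0.027 ] yaw 0.6 F [-4.  -2.5  3.3] M [-0.64  0.44 -0.34] tan -2.48 Tz at nut 0.02
```

```bash
python3 -m crank '{"travel":[[0,0.06,0],[0,0.13,0],[0,0.19,0],[0,0.26,0],[0,0.32,0]],"turn":[[0,0,-0.25],[0,0,-0.5],[0,0,-0.75],[0,0,-1],[0,0,-1.25]],"gripper":[1,1,1,1,1]}' >/dev/null; python3 -c "
from h import *
st()"
```

```text
[ 0.4576 -0.0903  0.027 ] yaw -0.65 F [-4.2 -3.2  2.9] M [-0.58  0.39 -0.35] tan -3.2 Tz at nut 0.12
```

```bash
python3 -m crank '{"travel":[[0,0.05,0],[0,0.1,0],[0,0.15,0],[0,0.2,0],[0,0.26,0]],"turn":[[0,0,-0.2],[0,0,-0.4],[0,0,-0.6],[0,0,-0.8],[0,0,-1]],"gripper":[1,1,1,1,1]}' >/dev/null; python3 -c "
from h import *
st()"
```

```text
[ 0.4576 -0.0877  0.027 ] yaw -1.64 F [-4.8 -2.7  2.3] M [-0.69  0.37 -0.34] tan -2.86 Tz at nut 0.08
```

```bash
python3 -m crank '{"travel":[[0,0.05,0],[0,0.1,0],[0,0.15,0],[0,0.2,0],[0,0.26,0]],"turn":[[0,0,-0.2],[0,0,-0.4],[0,0,-0.6],[0,0,-0.8],[0,0,-1]],"gripper":[1,1,1,1,1]}' >/dev/null; python3 -c "
from h import *
st()"
```

```text
[ 0.4577 -0.0851  0.027 ] yaw -2.64 F [-4.7 -2.9  2.3] M [-0.7   0.31 -0.42] tan -3.14 Tz at nut 0.04
```

```bash
python3 -m crank '{"travel":[[0.01,0.05,0],[0.01,0.1,0],[0.01,0.15,0],[0.01,0.2,0],[0.01,0.26,0]],"turn":[[0,0,-0.2],[0,0,-0.4],[0,0,-0.6],[0,0,-0.8],[0,0,-1]],"gripper":[1,1,1,1,1]}' >/dev/null; python3 -c "
from h import *
st()"
```

```text
[ 0.4578 -0.0824  0.027 ] yaw -3.64 F [-3.7 -3.1  3.3] M [-0.63  0.22 -0.37] tan -3.34 Tz at nut 0.11
```

```bash
python3 -m crank '{"travel":[[0.01,0.05,0],[0.01,0.1,0],[0.01,0.15,0],[0.01,0.2,0],[0.01,0.26,0]],"turn":[[0,0,-0.2],[0,0,-0.4],[0,0,-0.6],[0,0,-0.8],[0,0,-1]],"gripper":[1,1,1,1,1]}' >/dev/null; python3 -c "
from h import *
st()"
```

```text
[ 0.4579 -0.0797  0.027 ] yaw -4.65 F [-4.4 -3.4  2.7] M [-0.75  0.22 -0.42] tan -3.79 Tz at nut 0.14
```

```bash
python3 -m crank '{"travel":[[0.02,0.05,0],[0.02,0.1,0],[0.02,0.15,0],[0.02,0.2,0],[0.02,0.26,0]],"turn":[[0,0,-0.2],[0,0,-0.4],[0,0,-0.6],[0,0,-0.8],[0,0,-1]],"gripper":[1,1,1,1,1]}' >/dev/null; python3 -c "
from h import *
st()"
```

```text
[ 0.4582 -0.0771  0.027 ] yaw -5.65 F [-4.7 -3.9  2.3] M [-0.73  0.23 -0.48] tan -4.32 Tz at nut 0.15
```

```bash
python3 -m crank '{"travel":[[0.02,0.05,0],[0.02,0.1,0],[0.02,0.15,0],[0.02,0.2,0],[0.02,0.26,0]],"turn":[[0,0,-0.2],[0,0,-0.4],[0,0,-0.6],[0,0,-0.8],[0,0,-1]],"gripper":[1,1,1,1,1]}' >/dev/null; python3 -c "
from h import *
st()"
```

```text
[ 0.4585 -0.0744  0.027 ] yaw -6.65 F [-4.1 -3.   2.7] M [-0.85  0.13 -0.46] tan -3.44 Tz at nut 0.04
```

```bash
python3 -m crank '{"travel":[[0.02,0.05,0],[0.03,0.1,0],[0.03,0.15,0],[0.03,0.2,0],[0.03,0.26,0]],"turn":[[0,0,-0.2],[0,0,-0.4],[0,0,-0.6],[0,0,-0.8],[0,0,-1]],"gripper":[1,1,1,1,1]}' >/dev/null; python3 -c "
from h import *
st()"
```

```text
[ 0.4588 -0.0717  0.027 ] yaw -7.65 F [-2.5 -3.4  1.9] M [-0.79  0.2  -0.47] tan -3.65 Tz at nut 0.07
```

```bash
python3 -m crank '{"travel":[[0.01,0.05,0],[0.02,0.1,0],[0.03,0.15,0],[0.03,0.2,0],[0.04,0.26,0]],"turn":[[0,0,-0.2],[0,0,-0.4],[0,0,-0.6],[0,0,-0.8],[0,0,-1]],"gripper":[1,1,1,1,1]}' >/dev/null; python3 - <<'E'
from h import *
st()
f=bot.grab_frame("wrist");cv2.imwrite("pics/w8raw.png",f["pixels"][:,:,::-1])
g=f["pixels"].astype(int).sum(2)//3
for v in(30,80,130,180,210,240,260):
    r=g[v];d=np.abs(np.diff(cv2.GaussianBlur(r.astype(np.float32)[None],(5,1),0)[0]))
    print(v,[ (i,int(d[i])) for i in range(270,370) if d[i]>8 and d[i]==d[max(0,i-4):i+5].max()])
w=cv2.imread("pics/w4.png").astype(int).sum(2)//3
for v in(30,80,130,180,210,240,260):
    r=w[v];d=np.abs(np.diff(cv2.GaussianBlur(r.astype(np.float32)[None],(5,1),0)[0]))
    print("w4",v,[ (i,int(d[i])) for i in range(270,370) if d[i]>8 and d[i]==d[max(0,i-4):i+5].max()])
E
```

```text
[ 0.4592 -0.0691  0.027 ] yaw -8.64 F [-2.8 -2.8  3.3] M [-0.78  0.15 -0.51] tan -3.15 Tz at nut -0.04
30 [(276, 21), (297, 17), (343, 13)]
80 [(295, 14), (345, 17)]
130 [(296, 15), (343, 17)]
180 [(296, 14), (341, 19)]
210 [(297, 20), (339, 20)]
240 [(276, 23), (294, 27), (341, 26)]
260 [(294, 26), (341, 27)]
w4 30 [(289, 19), (296, 22), (339, 28), (367, 22)]
w4 80 [(294, 24), (336, 16), (342, 15), (359, 16)]
w4 130 [(295, 20), (336, 21), (346, 36), (363, 17)]
w4 180 [(296, 30), (337, 21), (350, 34), (367, 14)]
w4 210 [(296, 13), (313, 22), (338, 23)]
w4 240 [(294, 41), (339, 32)]
w4 260 [(293, 38), (294, 38), (339, 42)]
```

Still only drag, no stop; continue in small steps.

```bash
python3 -m crank '{"travel":[[0.01,0.05,0],[0.02,0.1,0],[0.03,0.15,0],[0.03,0.2,0],[0.04,0.25,0]],"turn":[[0,0,-0.2],[0,0,-0.4],[0,0,-0.6],[0,0,-0.8],[0,0,-1]],"gripper":[1,1,1,1,1]}' >/dev/null; python3 -c "
from h import *
st()"
```

```text
[ 0.4596 -0.0665  0.027 ] yaw -9.64 F [-4.  -3.6  2.8] M [-0.74  0.12 -0.51] tan -4.17 Tz at nut 0.1
```

```bash
python3 -m crank '{"travel":[[0.01,0.05,0],[0.02,0.1,0],[0.03,0.15,0],[0.04,0.2,0],[0.05,0.25,0]],"turn":[[0,0,-0.2],[0,0,-0.4],[0,0,-0.6],[0,0,-0.8],[0,0,-1]],"gripper":[1,1,1,1,1]}' >/dev/null; python3 -c "
from h import *
st()"
```

```text
[ 0.4601 -0.0641  0.0269] yaw -10.64 F [-3.1 -3.1  3.2] M [-0.7   0.17 -0.42] tan -3.67 Tz at nut 0.12
```

```bash
python3 -m crank '{"travel":[[0.01,0.05,0],[0.02,0.1,0],[0.03,0.15,0],[0.04,0.2,0],[0.05,0.25,0]],"turn":[[0,0,-0.2],[0,0,-0.4],[0,0,-0.6],[0,0,-0.8],[0,0,-1]],"gripper":[1,1,1,1,1]}' >/dev/null; python3 -c "
from h import *
st()"
```

```text
[ 0.4605 -0.0615  0.027 ] yaw -11.64 F [-3.5 -1.5  3.1] M [-0.73  0.3  -0.45] tan -2.2 Tz at nut -0.13
```

```bash
python3 - <<'E'
from h import *
out=[]
for n,z,h in(("top",.04,(200,150)),("scene",.05,(200,150))):
    f=bot.grab_frame(n);p=f["pixels"][:,:,::-1];q=proj(f,[.605,-.092,z]);print(n,q)
    s=8 if n=="top" else 8;w,hh=400//s,600//s
    u,v=int(q[0])-w//2,int(q[1])-hh//2;print(u,v)
    out.append(cv2.resize(p[v:v+hh,u:u+w],(400,600),interpolation=cv2.INTER_CUBIC))
cv2.imwrite("pics/c9.png",cv2.convertScaleAbs(np.hstack(out),alpha=1.7))
E
```

```text
top [364.06174023 180.64194329]
339 143
scene [246.00415841 265.32323399]
221 228
```

View pics/c9.png

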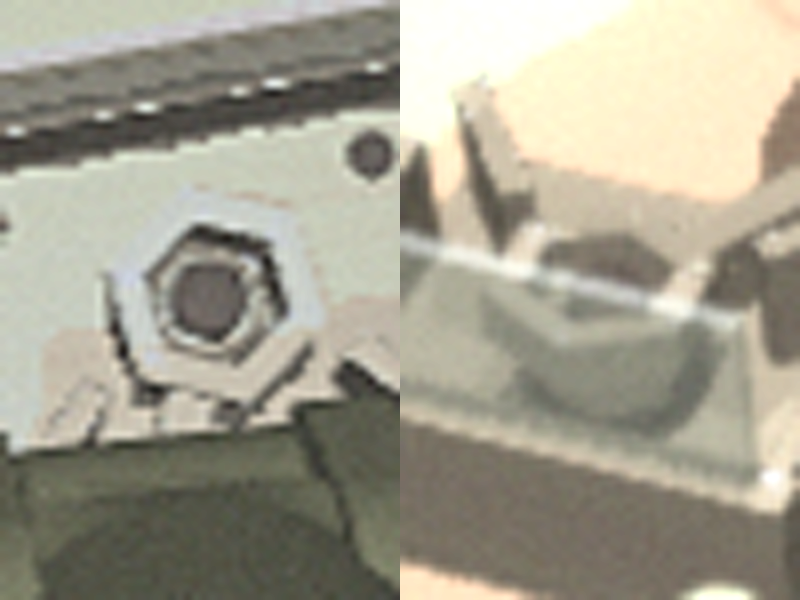

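The composite shows the ring too high: the washer edge is visible below it at about (1020−400=620, 430). The wider far shank in w8 also says the wrench pitched up in the grip. So it sits on top of the nut. Lift off, look at the nut beside the shank numerically, and relevel on the board.

```bash
python3 -m crank '{"travel":[[0,0,3],[0,0,7],[0,1,11],[2,4,14],[4,6,16]],"turn":[[0,0,0],[0,0,0],[0,0,0],[0,0,0],[0,0,0]],"gripper":[1,1,1,1,1]}' 120; cat >> h.py <<'E'
def hexfit(img,f,c=(.6055,-.0919),z=.040,r=.0208,w=.012):
    """angle (deg) of nut flats: best mean gradient along the projected hexagon, outline and chamfer rim"""
    g=cv2.GaussianBlur(cv2.cvtColor(img,cv2.COLOR_BGR2GRAY).astype(np.float32),(0,0),.8)
    gx,gy=cv2.Sobel(g,cv2.CV_32F,1,0),cv2.Sobel(g,cv2.CV_32F,0,1)
    res=[]
    for dx in np.arange(-.004,.0041,.001):
      for dy in np.arange(-.004,.0041,.001):
        for a in np.arange(0,60,1.):
            k=np.radians(a+30+60*np.arange(7));C=np.c_[c[0]+dx+r*np.cos(k),c[1]+dy+r*np.sin(k)]
            s=0
            for i in range(6):
                p,q=proj(f,[*C[i],z]),proj(f,[*C[i+1],z]);t=(q-p)/np.linalg.norm(q-p);L=np.linspace(.1,.9,12)[:,None]
                X=(p+L*(q-p)).astype(np.float32)
                G=cv2.remap(gx,X[None,:,0],X[None,:,1],1)[0]*-t[1]+cv2.remap(gy,X[None,:,0],X[None,:,1],1)[0]*t[0]
                s+=np.minimum(np.abs(G),120).mean()
            res.append((s/6,a,dx,dy))
    res.sort(reverse=True);return res
E
python3 - <<'E'
from h import *
import pickle;F=pickle.load(open("w2.pkl","rb"))
print([np.round(x,4).tolist() for x in hexfit(cv2.imread("pics/w2raw.png"),F)[:4]])
f=bot.grab_frame("wrist");f=bot.grab_frame("wrist");p=np.ascontiguousarray(f["pixels"][:,:,::-1]);cv2.imwrite("pics/w10.png",p)
pickle.dump({k:f[k] for k in f if k!="pixels"},open("w10.pkl","wb"))
st();print(proj(f,[.6055,-.0919,.04]))
print([np.round(x,4).tolist() for x in hexfit(p,f)[:6]])
g=p.astype(int).sum(2)//3
for v in(5,40,80,120,160,200,220):
    d=np.abs(np.diff(cv2.GaussianBlur(g[v].astype(np.float32)[None],(5,1),0)[0]))
    print(v,[(i,int(d[i])) for i in range(250,390) if d[i]>10 and d[i]==d[max(0,i-4):i+5].max()])
E
```

```text
clock: 23.45
position: [0.5016, 0.0003, 0.1895]
tool_rot: [-3.14, -0.003, -0.202]
force: [1.6, -0.4, -4.6]
grip_width: 0.0152
finger_force: 118.8
[[101.7432, 46.0, -0.001, 0.0], [101.4332, 47.0, -0.001, 0.0], [101.2463, 45.0, -0.001, 0.0], [101.1406, 48.0, -0.001, 0.0]]
[0.504  0.0021 0.1897] yaw -11.36 F [ 0.  -0.5 -4.8] M [-0.06  0.29 -0.02] tan -0.49 Tz at nut 0.06
[412.27628883  84.8484756 ]
[[115.8698, 48.0, -0.001, 0.0], [115.4695, 47.0, -0.001, 0.0], [114.9162, 46.0, -0.001, 0.0], [114.9157, 49.0, -0.001, 0.0], [114.8516, 49.0, -0.001, 0.001], [114.7831, 50.0, -0.001, 0.001]]
5 [(264, 39), (295, 21), (307, 28), (326, 17), (340, 28), (380, 19)]
40 [(279, 29), (295, 17), (340, 12), (345, 11), (359, 22)]
80 [(292, 24), (340, 14), (356, 20), (374, 28), (388, 28)]
120 [(294, 25), (341, 19), (387, 27)]
160 [(295, 24), (340, 17), (355, 33), (363, 35)]
200 [(296, 24), (336, 11), (342, 12)]
220 [(265, 16), (298, 11), (335, 11)]
```

The nut fit reads 46–48°, unmoved, so the ring never engaged. Go to the board, set the wrench flat and regrip.

```bash
python3 -m crank '{"travel":[[-1,4.5,-2],[-2,9,-5],[-3,13,-8],[-4,17,-11],[-4.3,18.3,-14]],"turn":[[0,0,0],[0,0,1],[0,0,1.8],[0,0,1.8],[0,0,1.8]],"gripper":[1,1,1,1,1]}' >/dev/null; python3 -c "
from h import *
st()"
```

```text
[0.4564 0.1852 0.0459] yaw -9.59 F [ 0.6 -0.1 -4.7] M [ 0.04  0.2  -0.04] tan 0.03 Tz at nut -0.04
```

```bash
python3 -m crank '{"travel":[[0.3,0,-1],[0.3,0,-2],[0.3,0,-2.4],[0.3,0,-2.8],[0.3,0,-3.1]],"turn":[[0,0,0],[0,0,0],[0,0,0],[0,0,0],[0,0,0]],"gripper":[1,1,1,1,1]}' ; python3 -m crank '{"travel":[[0,0,0],[0,0,0],[0,0,0],[0,0,0],[0,0,0]],"turn":[[0,0,0],[0,0,0],[0,0,0],[0,0,0],[0,0,0]],"gripper":[0.4,0.4,0.4,0.4,0.4]}'; python3 - <<'E'
from h import *
import pickle
st()
f=bot.grab_frame("wrist");p=f["pixels"];cv2.imwrite("pics/w11.png",p[:,:,::-1])
t=bot.grab_frame("top");q=np.ascontiguousarray(t["pixels"][:,:,::-1]);cv2.imwrite("pics/t11.png",q)
print([np.round(x,4).tolist() for x in hexfit(cv2.imread("pics/top_raw.png"),t,(.604,.158),.028,.02194)[:4]])
print([np.round(x,4).tolist() for x in hexfit(q,t,(.604,.158),.028,.02194)[:4]])
g=p.astype(int).sum(2)//3
for v in(5,40,80,120,160,200,220,240):
    d=np.abs(np.diff(cv2.GaussianBlur(g[v].astype(np.float32)[None],(5,1),0)[0]))
    print(v,[(i,int(d[i])) for i in range(250,390) if d[i]>10 and d[i]==d[max(0,i-4):i+5].max()])
E
```

```text
clock: 24.55
position: [0.4618, 0.1806, 0.0168]
tool_rot: [-3.141, -0.002, -0.173]
force: [8.4, -0.9, 4.8]
grip_width: 0.0153
finger_force: 120.3
clock: 25.05
position: [0.4606, 0.1814, 0.0161]
tool_rot: [-3.141, -0.0, -0.171]
force: [-0.4, 0.3, 0.5]
grip_width: 0.0516
finger_force: 0.0
[0.4606 0.1814 0.0161] yaw -9.82 F [-0.4  0.3  0.5] M [0.02 0.02 0.03] tan 0.2 Tz at nut 0.0
[[109.7719, 50.0, 0.002, 0.0], [109.7388, 51.0, 0.002, 0.0], [109.7245, 49.0, 0.002, 0.0], [109.6553, 52.0, 0.002, 0.0]]
[[110.5242, 49.0, 0.004, -0.004], [110.4739, 48.0, 0.004, -0.004], [110.4661, 50.0, 0.004, -0.004], [110.3833, 51.0, 0.004, -0.004]]
5 [(268, 46), (376, 42)]
40 [(300, 21), (343, 25)]
80 [(300, 23), (341, 18)]
120 [(301, 22), (339, 18)]
160 [(300, 17), (336, 29)]
200 [(301, 21), (319, 32), (361, 13), (375, 15)]
220 [(303, 19)]
240 [(292, 18), (341, 16)]
```

```bash
python3 -m crank '{"travel":[[0,0,-0.15],[0,0,-0.15],[0,0,-0.15],[0,0,-0.15],[0,0,-0.15]],"turn":[[0,0,-1.5],[0,0,-1.5],[0,0,-1.5],[0,0,-1.5],[0,0,-1.5]],"gripper":[1,1,1,1,1]}' 120; python3 - <<'E'
from h import *
st()
t=bot.grab_frame("top");q=np.ascontiguousarray(t["pixels"][:,:,::-1])
for z,r in((.028,.02194),(.028,.0346)): print([np.round(x,4).tolist() for x in hexfit(q,t,(.609,.153),z,r)[:4]])
p=bot.grab_frame("wrist")["pixels"]
g=p.astype(int).sum(2)//3
for v in(40,80,120,160,200,240):
    d=np.abs(np.diff(cv2.GaussianBlur(g[v].astype(np.float32)[None],(5,1),0)[0]))
    print(v,[(i,int(d[i])) for i in range(270,370) if d[i]>10 and d[i]==d[max(0,i-4):i+5].max()])
E
```

```text
clock: 25.65
position: [0.4605, 0.1815, 0.0147]
tool_rot: [3.142, -0.0, -0.197]
force: [-2.6, -1.3, 9.7]
grip_width: 0.0154
finger_force: 118.6
[0.4605 0.1815 0.0147] yaw -11.3 F [-2.6 -1.3  9.7] M [-0.11  0.54  0.19] tan -1.83 Tz at nut 0.46
[[114.3909, 48.0, -0.001, -0.001], [114.3354, 47.0, -0.001, -0.001], [114.2938, 49.0, -0.001, -0.001], [114.2697, 46.0, -0.001, -0.001]]
[[99.5893, 48.0, -0.002, -0.001], [99.3907, 49.0, -0.002, -0.001], [99.0018, 50.0, -0.002, -0.001], [98.9689, 47.0, -0.002, -0.001]]
40 [(295, 19), (335, 25)]
80 [(293, 22), (334, 17)]
120 [(294, 21), (334, 17)]
160 [(295, 21), (333, 18)]
200 [(297, 20), (315, 29)]
240 [(292, 22), (338, 16)]
```

```bash
python3 -m crank '{"travel":[[0,0,2],[0,0,5],[0,0,8],[0,-2,8.5],[0,-5,8.5]],"turn":[[0,0,0],[0,0,0],[0,0,0],[0,0,0],[0,0,5]],"gripper":[1,1,1,1,1]}' >/dev/null; python3 -m crank '{"travel":[[0,-4,0],[0,-8,0],[1,-12,0],[1,-16,0],[2,-20,0]],"turn":[[0,0,7],[0,0,14],[0,0,20],[0,0,26],[0,0,32]],"gripper":[1,1,1,1,1]}' >/dev/null;  python3 -m crank '{"travel":[[1,-4,0],[1.5,-8,0],[2,-12,0],[2.1,-13.2,0],[2.1,-13.2,0]],"turn":[[0,0,6],[0,0,12],[0,0,18],[0,0,20.8],[0,0,20.8]],"gripper":[1,1,1,1,1]}'; python3 - <<'E'
from h import *
t=bot.grab_frame("top");t=bot.grab_frame("top");q=np.ascontiguousarray(t["pixels"][:,:,::-1]);cv2.imwrite("pics/t12.png",q)
st();T=bot.observe()["position"];zz=T[2]-.0027+.016
R=cv2.imread("pics/top_raw.png")
print("nut/top",[np.round(x,4).tolist() for x in hexfit(R,t,(.605,-.092))[:3]])
for r in(.02194,.0346):print("ring",[np.round(x,4).tolist() for x in hexfit(q,t,(.605,-.092),zz,r)[:4]])
p=bot.grab_frame("wrist")["pixels"];cv2.imwrite("pics/w12.png",p[:,:,::-1])
g=p.astype(int).sum(2)//3
for v in(40,80,120,160,200,240):
    d=np.abs(np.diff(cv2.GaussianBlur(g[v].astype(np.float32)[None],(5,1),0)[0]))
    print(v,[(i,int(d[i])) for i in range(270,370) if d[i]>10 and d[i]==d[max(0,i-4):i+5].max()])
E
```

```text
clock: 27.25
position: [0.5007, -0.2031, 0.0988]
tool_rot: [-3.141, 0.001, 0.809]
force: [0.9, 1.0, -3.3]
grip_width: 0.0155
finger_force: 117.8
[ 0.5011 -0.2001  0.0991] yaw 46.4 F [-0.1  0.7 -3.6] M [-0.17  0.21 -0.04] tan 0.54 Tz at nut -0.12
nut/top [[75.0215, 48.0, 0.0, 0.0], [74.9467, 47.0, 0.0, 0.0], [74.7261, 49.0, 0.0, 0.0]]
ring [[114.5179, 48.0, 0.001, -0.002], [114.2875, 47.0, 0.001, -0.002], [114.101, 49.0, 0.001, -0.002], [113.995, 48.0, 0.0, -0.002]]
ring [[61.515, 45.0, 0.004, 0.004], [61.1362, 46.0, 0.004, 0.004], [61.041, 44.0, 0.004, 0.004], [60.5028, 43.0, 0.004, 0.004]]
40 [(282, 15), (292, 17), (336, 23), (350, 12), (356, 19)]
80 [(291, 14), (341, 30), (346, 31), (365, 12)]
120 [(292, 14), (298, 11), (340, 26), (350, 31), (368, 14)]
160 [(290, 17), (296, 15), (336, 16), (346, 29), (353, 32)]
200 [(295, 11), (314, 18), (335, 20), (346, 16), (354, 12)]
240 [(292, 33), (338, 23), (367, 18)]
```

```bash
python3 - <<'E'
from h import *
from scipy.ndimage import shift
t=bot.grab_frame("top");t=bot.grab_frame("top");q=np.ascontiguousarray(t["pixels"][:,:,::-1]);cv2.imwrite("pics/t13.png",q)
st();T=bot.observe()["position"]
for zz in (.112,.117):
  r=hexfit(q,t,(.605,-.092),zz,.02194)[:40];w=np.array([x[0] for x in r]);w=np.exp(w-w[0]);print("ring",zz,(w[:,None]*np.array(r)).sum(0)/w.sum())
r=hexfit(cv2.imread("pics/top_raw.png"),t,(.605,-.092))[:40];w=np.array([x[0] for x in r]);w=np.exp(w-w[0]);print("nut",(w[:,None]*np.array(r)).sum(0)/w.sum())
E
```

```text
[ 0.5016 -0.1994  0.0995] yaw 46.53 F [ 0.1 -0.4 -4.5] M [-0.19  0.21  0.07] tan -0.35 Tz at nut 0.12
ring 0.112 [1.12864348e+02 4.75835281e+01 7.19764261e-04 1.66278547e-05]
ring 0.117 [ 1.12857215e+02  4.67890195e+01 -2.85563838e-04  5.13411579e-04]
nut [ 7.41376249e+01  4.73754365e+01  2.85449651e-05 -1.14082122e-04]
```

```bash
python3 -m crank '{"travel":[[-0.05,-0.05,-2],[-0.05,-0.05,-4],[-0.05,-0.05,-5],[-0.05,-0.05,-5],[-0.05,-0.05,-5]],"turn":[[0,0,0],[0,0,0],[0,0,0],[0,0,0],[0,0,0]],"gripper":[1,1,1,1,1]}' >/dev/null; python3 -c "
from h import *
st()";  python3 -m crank '{"travel":[[0,0,-0.1],[0,0,-0.2],[0,0,-0.3],[0,0,-0.4],[0,0,-0.4]],"turn":[[0,0,0],[0,0,0],[0,0,0],[0,0,0],[0,0,0]],"gripper":[1,1,1,1,1]}' >/dev/null; python3 -c "
from h import *
st()"
```

```text
[ 0.5014 -0.2007  0.0499] yaw 46.51 F [-0.4  0.2 -3.8] M [-0.2   0.16  0.06] tan 0.44 Tz at nut -0.0
[ 0.501  -0.2011  0.0454] yaw 46.47 F [ 0.3 -0.3 -3.5] M [-0.21  0.23  0.02] tan -0.39 Tz at nut 0.07
```

```bash
python3 -m crank '{"travel":[[0.03,0.03,-0.1],[0.03,0.03,-0.2],[0.03,0.03,-0.3],[0.03,0.03,-0.3],[0.03,0.03,-0.3]],"turn":[[0,0,0],[0,0,0],[0,0,0],[0,0,0],[0,0,0]],"gripper":[1,1,1,1,1]}' >/dev/null; python3 -c "
from h import *
st()"
```

```text
[ 0.5014 -0.2008  0.0425] yaw 46.47 F [-0.2 -0.3 -2. ] M [-0.02  0.04 -0.01] tan -0.06 Tz at nut -0.0
```

```bash
cat >> h.py <<'E'
def sta(n=3):
    A=[]
    for i in range(n):
        bot.grab_frame("wrist");o=bot.observe();A.append(np.r_[o['force'],o['moment'],o['position'],np.degrees(o['tool_rot'][2])])
    a=np.mean(A,0);y=np.radians(a[9]);c,s=np.cos(y),np.sin(y)
    print(round(o["clock"],2),"pos",a[6:9].round(4),"yaw",a[9].round(2),"Frad/tan/z",(c*a[0]+s*a[1]).round(2),(-s*a[0]+c*a[1]).round(2),a[2].round(2),"Mroll/pitch/z",(c*a[3]+s*a[4]).round(2),(-s*a[3]+c*a[4]).round(2),a[5].round(2))
E
python3 -m crank '{"travel":[[0,0,-0.1],[0,0,-0.1],[0,0,-0.1],[0,0,-0.1],[0,0,-0.1]],"turn":[[0,0,0],[0,0,0],[0,0,0],[0,0,0],[0,0,0]],"gripper":[1,1,1,1,1]}' >/dev/null; python3 -c "
from h import *
sta()"
```

```text
29.65 pos [ 0.5015 -0.2007  0.0415] yaw 46.48 Frad/tan/z 2.97 -0.55 -3.49 Mroll/pitch/z -0.17 -0.52 -0.1
```

```bash
python3 -m crank '{"travel":[[0.04,0.04,0],[0.05,0.05,0],[0.05,0.05,0],[0.05,0.05,-0.1],[0.05,0.05,-0.15]],"turn":[[0,0,0],[0,0,0],[0,0,0],[0,0,0],[0,0,0]],"gripper":[1,1,1,1,1]}' >/dev/null; python3 -c "
from h import *
sta()"
```

```text
30.3 pos [ 0.5017 -0.2003  0.0398] yaw 46.47 Frad/tan/z 0.18 0.02 -3.49 Mroll/pitch/z -0.09 0.26 -0.07
```

Free again at 37 mm underside. Continue.

```bash
python3 -m crank '{"travel":[[0,0,-0.1],[0,0,-0.2],[0,0,-0.3],[0,0,-0.4],[0,0,-0.5]],"turn":[[0,0,0],[0,0,0],[0,0,0],[0,0,0],[0,0,0]],"gripper":[1,1,1,1,1]}' >/dev/null; python3 -c "
from h import *
sta(2)"
```

```text
30.9 pos [ 0.5018 -0.2003  0.0348] yaw 46.48 Frad/tan/z -0.2 0.43 -4.1 Mroll/pitch/z -0.01 0.27 0.02
```

```bash
python3 -m crank '{"travel":[[0,0,-0.1],[0,0,-0.2],[0,0,-0.3],[0,0,-0.4],[0,0,-0.5]],"turn":[[0,0,0],[0,0,0],[0,0,0],[0,0,0],[0,0,0]],"gripper":[1,1,1,1,1]}' >/dev/null; python3 -c "
from h import *
sta(2)"
```

```text
31.5 pos [ 0.5018 -0.2003  0.0298] yaw 46.47 Frad/tan/z 0.04 -0.46 -4.56 Mroll/pitch/z 0.01 0.26 0.01
```

```bash
python3 -m crank '{"travel":[[0,0,-0.1],[0,0,-0.2],[0,0,-0.3],[0,0,-0.4],[0,0,-0.4]],"turn":[[0,0,0],[0,0,0],[0,0,0],[0,0,0],[0,0,0]],"gripper":[1,1,1,1,1]}' >/dev/null; python3 -c "
from h import *
sta(2)
arc(46.5,[42,37,32,27,22],15);arc(22,[16,10,4,-2,-8],15);arc(-8,[-13,-18,-22,-25,-25],15);arc(-25,[-22,-19,-19,-19],15);arc(-19,[-12,-5,2,9,15],15);arc(15,[22,29,36,41,41],15)"
```

```text
32.1 pos [ 0.5018 -0.2003  0.0259] yaw 46.48 Frad/tan/z -0.19 -0.22 -3.93 Mroll/pitch/z 0.03 0.26 -0.02
42 [-0.82  0.84] turn -4.5
37 [-1.65  1.85] turn -9.5
32 [-2.4   2.93] turn -14.5
27 [-3.04  4.07] turn -19.5
22 [-3.58  5.26] turn -24.5
16 [-0.51  1.48] turn -6
10 [-0.86  3.01] turn -12
4 [-1.06  4.57] turn -18
-2 [-1.08  6.14] turn -24
-8 [-0.95  7.71] turn -30
-13 [0.24 1.29] turn -5
-18 [0.59 2.55] turn -10
-22 [0.95 3.53] turn -14
-25 [1.26 4.25] turn -17
-25 [1.26 4.25] turn -17
-22 [-0.31 -0.72] turn 3
-19 [-0.59 -1.46] turn 6
-19 [-0.59 -1.46] turn 6
-19 [-0.59 -1.46] turn 6
-12 [-0.49 -1.76] turn 7
-5 [-0.76 -3.58] turn 14
2 [-0.81 -5.41] turn 21
9 [-0.63 -7.23] turn 28
15 [-0.31 -8.77] turn 34
22 [ 0.58 -1.74] turn 7
29 [ 1.37 -3.39] turn 14
36 [ 2.35 -4.93] turn 21
41 [ 3.17 -5.96] turn 26
41 [ 3.17 -5.96] turn 26
```

Seated without load. Stroke 1.

```bash
python3 -m crank '{"travel":[[-0.82,0.84,0],[-1.65,1.85,0],[-2.4,2.93,0],[-3.04,4.07,0],[-3.58,5.26,0]],"turn":[[0,0,-4.5],[0,0,-9.5],[0,0,-14.5],[0,0,-19.5],[0,0,-24.5]],"gripper":[1,1,1,1,1]}' >/dev/null; python3 -c "
from h import *
st();sta(1)"
```

```text
[ 0.4665 -0.1476  0.0262] yaw 21.75 F [ 5.7 -1.  -5.1] M [-0.3  -0.66  0.  ] tan -3.06 Tz at nut 0.45
32.65 pos [ 0.4657 -0.1456  0.0262] yaw 21.51 Frad/tan/z 1.84 -2.52 -3.64 Mroll/pitch/z -1.13 0.52 -0.65
```

```bash
python3 -m crank '{"travel":[[-0.51,1.48,0],[-0.86,3.01,0],[-1.06,4.57,0],[-1.08,6.14,0],[-0.95,7.71,0]],"turn":[[0,0,-6],[0,0,-12],[0,0,-18],[0,0,-24],[0,0,-30]],"gripper":[1,1,1,1,1]}' >/dev/null; python3 -c "
from h import *
sta(1)"
```

```text
33.2 pos [ 0.4574 -0.0681  0.0261] yaw -8.48 Frad/tan/z 2.13 -2.1 -4.19 Mroll/pitch/z -1.44 -0.0 -1.02
```

```bash
python3 -m crank '{"travel":[[0.24,1.29,0],[0.59,2.55,0],[0.95,3.53,0],[1.26,4.25,0],[1.26,4.25,0]],"turn":[[0,0,-5],[0,0,-10],[0,0,-14],[0,0,-17],[0,0,-17]],"gripper":[1,1,1,1,1]}' >/dev/null; python3 -c "
from h import *
sta(2)"
```

```text
33.8 pos [ 0.4693 -0.0287  0.026 ] yaw -24.84 Frad/tan/z 2.78 -2.04 -4.1 Mroll/pitch/z -0.47 -0.39 -0.36
```

```bash
python3 -m crank '{"travel":[[-0.29,-0.72,0],[-0.55,-1.48,0],[-0.55,-1.48,0],[-0.55,-1.48,0.2],[-0.55,-1.48,0.4]],"turn":[[0,0,3],[0,0,6],[0,0,6],[0,0,6],[0,0,6]],"gripper":[1,1,1,1,1]}' >/dev/null; python3 -c "
from h import *
sta(2)"
```

```text
34.4 pos [ 0.4639 -0.0426  0.0303] yaw -19.02 Frad/tan/z -0.69 -0.22 -2.8 Mroll/pitch/z -0.1 0.39 -0.08
```

Free. Lift, swing back 60°, lower to just above the nut.

```bash
python3 -m crank '{"travel":[[0,0,0.8],[0,0,1.8],[0,0,2.8],[0,0,3.2],[0,0,3.2]],"turn":[[0,0,0],[0,0,0],[0,0,0],[0,0,0],[0,0,0]],"gripper":[1,1,1,1,1]}' >/dev/null; python3 -m crank '{"travel":[[-0.49,-1.76,0],[-0.76,-3.58,0],[-0.81,-5.41,0],[-0.63,-7.23,0],[-0.31,-8.77,0]],"turn":[[0,0,7],[0,0,14],[0,0,21],[0,0,28],[0,0,34]],"gripper":[1,1,1,1,1]}'>/dev/null; python3 -m crank '{"travel":[[0.58,-1.74,0],[1.37,-3.39,0],[2.35,-4.93,0],[3.17,-5.96,0],[3.17,-5.96,0]],"turn":[[0,0,7],[0,0,14],[0,0,21],[0,0,26],[0,0,26]],"gripper":[1,1,1,1,1]}' >/dev/null; python3 - <<'E'
from h import *
sta(2)
t=bot.grab_frame("top");q=np.ascontiguousarray(t["pixels"][:,:,::-1]);T=bot.observe()["position"];zz=T[2]-.0027+.016
r=hexfit(q,t,(.605,-.092),zz,.02194)[:40];w=np.array([x[0] for x in r]);w=np.exp(w-w[0]);print("ring",(w[:,None]*np.array(r)).sum(0)/w.sum())
p=T[:2]+.15*np.array([np.cos(np.radians(41)),np.sin(np.radians(41))]);print("ring by TCP",p)
E
```

```text
36.0 pos [ 0.4918 -0.1903  0.0615] yaw 40.83 Frad/tan/z -0.18 -0.12 -3.54 Mroll/pitch/z 0.02 0.26 -0.02
ring [ 1.11300878e+02  4.52370430e+01 -3.13673504e-04 -1.03154877e-03]
ring by TCP [ 0.60489198 -0.09120794]
```

```bash
python3 -m crank '{"travel":[[0.02,-0.03,-0.6],[0.02,-0.03,-1.2],[0.02,-0.03,-1.6],[0.02,-0.03,-1.8],[0.02,-0.03,-1.9]],"turn":[[0,0,0],[0,0,0],[0,0,0],[0,0,0],[0,0,0]],"gripper":[1,1,1,1,1]}' >/dev/null; python3 -c "
from h import *
sta(2)"
```

```text
36.65 pos [ 0.4924 -0.1904  0.0428] yaw 40.97 Frad/tan/z 0.39 0.42 -3.97 Mroll/pitch/z -0.01 0.29 0.01
```

```bash
python3 -m crank '{"travel":[[0,0,-0.1],[0,0,-0.2],[0,0,-0.3],[0,0,-0.4],[0,0,-0.4]],"turn":[[0,0,0],[0,0,0],[0,0,0],[0,0,0],[0,0,0]],"gripper":[1,1,1,1,1]}' >/dev/null; python3 -c "
from h import *
sta(2)"
```

```text
37.25 pos [ 0.4924 -0.1905  0.0389] yaw 40.97 Frad/tan/z 0.23 0.31 -4.04 Mroll/pitch/z -0.01 0.26 -0.0
```

Free; go down fully.

```bash
python3 -m crank '{"travel":[[0,0,-0.2],[0,0,-0.4],[0,0,-0.6],[0,0,-0.8],[0,0,-1]],"turn":[[0,0,0],[0,0,0],[0,0,0],[0,0,0],[0,0,0]],"gripper":[1,1,1,1,1]}' >/dev/null; python3 -c "
from h import *
sta(1)"
```

```text
37.8 pos [ 0.4923 -0.1905  0.0285] yaw 40.98 Frad/tan/z 0.91 0.28 -4.35 Mroll/pitch/z 0.07 0.32 -0.01
```

```bash
python3 -m crank '{"travel":[[0,0,-0.1],[0,0,-0.2],[0,0,-0.3],[0,0,-0.3],[0,0,-0.3]],"turn":[[0,0,0],[0,0,0],[0,0,0],[0,0,0],[0,0,0]],"gripper":[1,1,1,1,1]}' >/dev/null; python3 -c "
from h import *
sta(2);arc(41,[37,32,27,22,17],15);arc(17,[14,11,9,7,6],15);arc(6,[5.5,5,4.5,4,3.5],15)"
```

```text
38.4 pos [ 0.4925 -0.1905  0.026 ] yaw 40.97 Frad/tan/z -1.05 0.18 -3.51 Mroll/pitch/z 0.02 0.3 0.04
37 [-0.66  0.81] turn -4
32 [-1.4   1.89] turn -9
27 [-2.04  3.03] turn -14
22 [-2.59  4.22] turn -19
17 [-3.02  5.46] turn -24
14 [-0.21  0.76] turn -3
11 [-0.38  1.52] turn -6
9 [-0.47  2.04] turn -8
7 [-0.54  2.56] turn -10
6 [-0.57  2.82] turn -11
5.5 [-0.01  0.13] turn -0.5
5 [-0.03  0.26] turn -1
4.5 [-0.04  0.39] turn -1.5
4 [-0.05  0.52] turn -2
3.5 [-0.05  0.65] turn -2.5
```

```bash
python3 -m crank '{"travel":[[-0.66,0.81,0],[-1.4,1.89,0],[-2.04,3.03,0],[-2.59,4.22,0],[-3.02,5.46,0]],"turn":[[0,0,-4],[0,0,-9],[0,0,-14],[0,0,-19],[0,0,-24]],"gripper":[1,1,1,1,1]}' >/dev/null; python3 -c "
from h import *
sta(1)"
```

```text
38.95 pos [ 0.4617 -0.1337  0.0261] yaw 16.52 Frad/tan/z -1.23 -2.04 -3.28 Mroll/pitch/z -0.97 0.81 -0.5
```

```bash
python3 -m crank '{"travel":[[-0.21,0.76,0],[-0.38,1.52,0],[-0.47,2.04,0],[-0.54,2.56,0],[-0.57,2.82,0]],"turn":[[0,0,-3],[0,0,-6],[0,0,-8],[0,0,-10],[0,0,-11]],"gripper":[1,1,1,1,1]}' >/dev/null; python3 -c "
from h import *
st();sta(1)"
```

```text
[ 0.4565 -0.1078  0.026 ] yaw 5.99 F [-0.4 -3.2 -3.4] M [-0.58  0.5  -0.02] tan -3.13 Tz at nut 0.44
39.5 pos [ 0.4565 -0.1075  0.026 ] yaw 5.96 Frad/tan/z -1.17 -1.75 -2.76 Mroll/pitch/z -0.61 0.57 -0.15
```

```bash
python3 -m crank '{"travel":[[-0.01,0.07,0],[-0.01,0.13,0],[-0.02,0.2,0],[-0.03,0.26,0],[-0.03,0.39,0]],"turn":[[0,0,-0.25],[0,0,-0.5],[0,0,-0.75],[0,0,-1],[0,0,-1.5]],"gripper":[1,1,1,1,1]}' >/dev/null; python3 -c "
from h import *
st()"
```

```text
[ 0.4561 -0.1039  0.0259] yaw 4.44 F [-2.6 -3.2 -4.2] M [-0.64  0.7  -0.07] tan -2.98 Tz at nut 0.37
```

```bash
python3 -m crank '{"travel":[[-0.01,0.07,0],[-0.01,0.13,0],[-0.01,0.2,0],[-0.02,0.26,0],[-0.02,0.33,0]],"turn":[[0,0,-0.25],[0,0,-0.5],[0,0,-0.75],[0,0,-1],[0,0,-1.25]],"gripper":[1,1,1,1,1]}' >/dev/null; python3 -c "
from h import *
st()"
```

```text
[ 0.4559 -0.1005  0.0259] yaw 3.2 F [-2.5 -4.  -2.8] M [-0.77  0.86 -0.11] tan -3.87 Tz at nut 0.46
```

```bash
python3 -m crank '{"travel":[[-0.01,0.07,0],[-0.01,0.13,0],[-0.01,0.2,0],[-0.01,0.26,0],[-0.01,0.33,0]],"turn":[[0,0,-0.25],[0,0,-0.5],[0,0,-0.75],[0,0,-1],[0,0,-1.25]],"gripper":[1,1,1,1,1]}' >/dev/null; python3 -c "
from h import *
st()"
```

```text
[ 0.4558 -0.0972  0.0259] yaw 1.95 F [-4.1 -3.9 -2.8] M [-0.8   1.07 -0.2 ] tan -3.71 Tz at nut 0.34
```

```bash
python3 -m crank '{"travel":[[-0.02,0.07,0],[-0.03,0.13,0],[-0.03,0.2,0],[-0.03,0.26,0],[-0.03,0.33,0]],"turn":[[0,0,-0.25],[0,0,-0.5],[0,0,-0.75],[0,0,-1],[0,0,-1.25]],"gripper":[1,1,1,1,1]}' >/dev/null; python3 -c "
from h import *
st()"
```

```text
[ 0.4556 -0.0938  0.0259] yaw 0.71 F [-3.1 -3.6 -3.4] M [-0.8   0.9  -0.25] tan -3.58 Tz at nut 0.28
```

```bash
python3 -m crank '{"travel":[[0,0.05,0],[0,0.1,0],[0,0.16,0],[0,0.21,0],[0,0.26,0]],"turn":[[0,0,-0.2],[0,0,-0.4],[0,0,-0.6],[0,0,-0.8],[0,0,-1]],"gripper":[1,1,1,1,1]}' >/dev/null; python3 -c "
from h import *
st()"
```

```text
[ 0.4556 -0.0912  0.0259] yaw -0.29 F [-4.4 -3.6 -3.8] M [-0.76  0.95 -0.14] tan -3.59 Tz at nut 0.39
```

```bash
python3 -m crank '{"travel":[[0,0.05,0],[0,0.1,0],[0,0.16,0],[0,0.21,0],[0,0.26,0]],"turn":[[0,0,-0.2],[0,0,-0.4],[0,0,-0.6],[0,0,-0.8],[0,0,-1]],"gripper":[1,1,1,1,1]}' >/dev/null; python3 -c "
from h import *
st()"
```

```text
[ 0.4557 -0.0886  0.026 ] yaw -1.29 F [-4.5 -3.4 -4. ] M [-0.65  0.96 -0.13] tan -3.55 Tz at nut 0.39
```

```bash
python3 -m crank '{"travel":[[0,0.05,0],[0,0.1,0],[0,0.15,0],[0,0.2,0],[0,0.2,0]],"turn":[[0,0,-0.2],[0,0,-0.4],[0,0,-0.6],[0,0,-0.8],[0,0,-0.8]],"gripper":[1,1,1,1,1]}' >/dev/null; python3 -c "
from h import *
st()"
```

```text
[ 0.4557 -0.0866  0.026 ] yaw -2.08 F [-3.  -2.7 -3.7] M [-0.62  0.9  -0.13] tan -2.76 Tz at nut 0.27
```

```bash
python3 -m crank '{"travel":[[0,0.05,0],[0,0.1,0],[0,0.15,0],[0,0.2,0],[0,0.2,0]],"turn":[[0,0,-0.2],[0,0,-0.4],[0,0,-0.6],[0,0,-0.8],[0,0,-0.8]],"gripper":[1,1,1,1,1]}' >/dev/null; python3 -c "
from h import *
st()"
```

```text
[ 0.4558 -0.0847  0.026 ] yaw -2.89 F [-2.1 -4.  -4.4] M [-0.92  0.64 -0.05] tan -4.1 Tz at nut 0.56
```

```bash
python3 -m crank '{"travel":[[0,0.05,0],[0,0.1,0],[0,0.15,0],[0,0.2,0],[0,0.2,0]],"turn":[[0,0,-0.2],[0,0,-0.4],[0,0,-0.6],[0,0,-0.8],[0,0,-0.8]],"gripper":[1,1,1,1,1]}' >/dev/null; python3 -c "
from h import *
st()"
```

```text
[ 0.4559 -0.0828  0.026 ] yaw -3.69 F [-1.2 -5.9 -3.4] M [-1.21  0.53  0.08] tan -5.98 Tz at nut 0.96
```

The stop is felt: torque rose 0.27, 0.56, then 0.96 N m. Check that it holds.

```bash
python3 -c "
from h import *
for i in range(3):
    bot.grab_frame('wrist');st()"
```

```text
[ 0.4558 -0.0828  0.026 ] yaw -3.69 F [-0.8 -5.6 -2.8] M [-1.17  0.48  0.1 ] tan -5.67 Tz at nut 0.94
[ 0.4559 -0.0828  0.026 ] yaw -3.69 F [-1.3 -5.5 -3.9] M [-1.21  0.53  0.06] tan -5.62 Tz at nut 0.88
[ 0.4559 -0.0828  0.026 ] yaw -3.69 F [-1.1 -6.2 -3.8] M [-1.15  0.47  0.04] tan -6.25 Tz at nut 0.96
```

About 0.93 N m is held steadily at the stop. Back off to mid-play and lift a little.

```bash
python3 -m crank '{"travel":[[-0.03,-0.9,0],[-0.05,-1.86,0],[-0.05,-1.86,0],[-0.05,-1.86,0.2],[-0.05,-1.86,0.4]],"turn":[[0,0,3.7],[0,0,7.5],[0,0,7.5],[0,0,7.5],[0,0,7.5]],"gripper":[1,1,1,1,1]}' >/dev/null; python3 -c "
from h import *
sta(2)"
```

```text
44.75 pos [ 0.4555 -0.1009  0.0303] yaw 3.79 Frad/tan/z 0.49 -2.08 -3.79 Mroll/pitch/z -0.39 0.2 -0.28
```

```bash
python3 -m crank '{"travel":[[0,-0.05,0.5],[0,-0.05,1.5],[0,-0.05,3.5],[0,-0.05,6],[0,-0.05,8]],"turn":[[0,0,0],[0,0,0],[0,0,0],[0,0,0],[0,0,0]],"gripper":[1,1,1,1,1]}' ; python3 -c "
from h import *
sta(1)"
```

```text
clock: 45.25
position: [0.455, -0.1015, 0.1118]
tool_rot: [-3.142, -0.0, 0.067]
force: [1.1, 0.2, -4.0]
grip_width: 0.0152
finger_force: 118.2
45.3 pos [ 0.4563 -0.1018  0.1143] yaw 3.84 Frad/tan/z 3.65 -0.5 0.77 Mroll/pitch/z -0.06 0.05 -0.03
```

```bash
python3 -m crank '{"travel":[[0,4.5,0],[0,9,0],[0.3,13.5,0],[0.5,18,0],[0.6,22.5,0]],"turn":[[0,0,-3],[0,0,-6],[0,0,-10],[0,0,-13],[0,0,-16]],"gripper":[1,1,1,1,1]}' >/dev/null; python3 -m crank '{"travel":[[0,3,0],[0,5.8,-2],[0,5.8,-5],[0,5.8,-7],[0,5.8,-7.5]],"turn":[[0,0,0],[0,0,0],[0,0,0],[0,0,0],[0,0,0]],"gripper":[1,1,1,1,1]}' >/dev/null; python3 -c "
from h import *
sta(2)"
```

```text
46.4 pos [0.4605 0.1811 0.0344] yaw -12.16 Frad/tan/z -0.11 -0.59 -4.29 Mroll/pitch/z -0.02 0.29 -0.02
```

```bash
python3 -m crank '{"travel":[[0,0,-0.5],[0,0,-1],[0,0,-1.4],[0,0,-1.7],[0,0,-1.85]],"turn":[[0,0,0],[0,0,0],[0,0,0],[0,0,0],[0,0,0]],"gripper":[1,1,1,1,1]}' >/dev/null; python3 -c "
from h import *
sta(1)"
```

```text
46.95 pos [0.4611 0.1812 0.0162] yaw -12.17 Frad/tan/z -0.91 -0.23 -4.45 Mroll/pitch/z -0.01 0.38 0.03
```

Lower until it touches, then open.

```bash
python3 -m crank '{"travel":[[0,0,-0.05],[0,0,-0.1],[0,0,-0.15],[0,0,-0.2],[0,0,-0.2]],"turn":[[0,0,0],[0,0,0],[0,0,0],[0,0,0],[0,0,0]],"gripper":[1,1,1,1,1]}' >/dev/null; python3 -c "
from h import *
sta(1)"; python3 -m crank '{"travel":[[0,0,0],[0,0,0],[0,0,0],[0,0,0],[0,0,0]],"turn":[[0,0,0],[0,0,0],[0,0,0],[0,0,0],[0,0,0]],"gripper":[0.3,0.3,0.3,0.3,0.3]}'; python3 -m crank '{"travel":[[0,0,1],[0,0,4],[0,0,8],[-2,0,12],[-4,0,16]],"turn":[[0,0,0],[0,0,0],[0,0,0],[0,0,0],[0,0,0]],"gripper":[0.2,0.2,0.2,0.2,0.2]}'
```

```text
47.5 pos [0.4612 0.1813 0.0147] yaw -12.17 Frad/tan/z -2.65 -1.71 5.19 Mroll/pitch/z -0.24 0.56 0.03
clock: 48.0
position: [0.4612, 0.1812, 0.0144]
tool_rot: [-3.142, -0.0, -0.213]
force: [-0.5, -0.3, 0.1]
grip_width: 0.0598
finger_force: 0.0
clock: 48.5
position: [0.4204, 0.1809, 0.1764]
tool_rot: [-3.141, -0.0, -0.213]
force: [0.1, 0.9, 0.1]
grip_width: 0.0684
finger_force: 0.0
```

```bash
python3 -m crank '{"travel":[[1,-4,2],[3,-8,3],[5,-13,3],[7,-17,3],[8,-19,3]],"turn":[[0,0,4],[0,0,8],[0,0,12],[0,0,16],[0,0,20]],"gripper":[0,0,0,0,0]}'; python3 -m crank '{"travel":[[1.5,-1,0],[3,-2,0],[4.5,-3,0],[4.5,-3,0],[4.5,-3,0]],"turn":[[0,0,0],[0,0,0],[0,0,0],[0,0,0],[0,0,0]],"gripper":[0,0,0,0,0]}'; python3 - <<'E'
from h import *
f=bot.grab_frame("wrist");p=np.ascontiguousarray(f["pixels"][:,:,::-1]);cv2.imwrite("pics/w20.png",p)
print(proj(f,[.605,-.092,.04]))
a=hexfit(p,f)[:4];print("nut",[np.round(x,3).tolist() for x in a])
t=bot.grab_frame("top");q=np.ascontiguousarray(t["pixels"][:,:,::-1]);cv2.imwrite("pics/t20.png",q)
print("ring",[np.round(x,4).tolist() for x in hexfit(q,t,(.6075,.150),.028,.02194)[:3]])
# bystanders moved? compare with the first top picture
d=cv2.absdiff(q,cv2.imread("pics/top0.png")).max(2)>60
n,_,s,c=cv2.connectedComponentsWithStats(d.astype(np.uint8));print([(s[i].tolist(),c[i].round().tolist()) for i in range(1,n) if s[i,4]>25])
E
```

```text
clock: 49.0
position: [0.5021, -0.013, 0.2054]
tool_rot: [3.14, -0.001, 0.136]
force: [-0.3, 0.7, 0.0]
grip_width: 0.0853
finger_force: 0.0
clock: 49.5
position: [0.5457, -0.0387, 0.2047]
tool_rot: [-3.141, 0.0, 0.136]
force: [0.0, 0.3, -0.8]
grip_width: 0.0852
finger_force: 0.0
[385.75662938 166.98831631]
nut [[117.675, 7.0, -0.001, 0.0], [117.575, 6.0, -0.001, 0.0], [117.569, 5.0, -0.001, 0.0], [117.091, 4.0, -0.001, 0.0]]
ring [[116.7601, 46.0, 0.0, -0.001], [116.6814, 45.0, 0.0, -0.001], [116.668, 47.0, 0.0, -0.001]]
[([374, 116, 8, 29, 49], [378.0, 130.0]), ([394, 132, 5, 23, 35], [397.0, 142.0]), ([309, 142, 12, 56, 429], [315.0, 172.0]), ([259, 166, 17, 26, 70], [270.0, 177.0]), ([251, 172, 12, 16, 49], [255.0, 180.0]), ([322, 190, 9, 70, 233], [325.0, 220.0]), ([255, 192, 8, 29, 56], [258.0, 206.0]), ([333, 211, 84, 107, 970], [382.0, 256.0]), ([239, 220, 15, 42, 66], [244.0, 239.0]), ([319, 283, 11, 35, 69], [324.0, 300.0]), ([281, 319, 136, 91, 1697], [349.0, 352.0]), ([268, 375, 12, 38, 190], [274.0, 393.0]), ([608, 393, 32, 28, 626], [625.0, 406.0]), ([311, 417, 51, 37, 898], [332.0, 434.0]), ([280, 422, 28, 37, 729], [294.0, 441.0]), ([265, 456, 5, 16, 31], [267.0, 464.0]), ([325, 456, 31, 15, 46], [339.0, 461.0])]
```

The nut reads about 5.5°, the predicted stop at 2.2 rad. The wrench lies flat on the board and the gripper is free, so I'm handing in.

```bash
python3 -c "
from workcell import bot
print(bot.job_done())"
```

```text
the job is handed in; nothing more can be done
None
```

The nut is turned up to its stop and snugged to about 0.93 N m, the wrench lies flat back on the board, and the job was handed in at about 50 s with no verdict shown; on the first try the ring only sat on top of the nut, so I re-gripped the wrench on the board and did it again.

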